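Move the day's dose tins from the freezer caddy to the oak rack, in order

TASK

Move the four dose tins from the steel caddy to the oak rack, keeping their order of use: the tin next to the caddy's handle goes in the bay next to the cup, the second from the handle goes second from the cup, and so on to the last. Carry each tin straight from its bay to its new one, right way up and without putting it down anywhere else, and set it down on the floor of the bay rather than dropping it; leave the cup, knock box, glass jar and spoon where they are.

Things in the scene. Friction and masses are not known exactly. Their poses are not given: they have to be found in the camera images.
- tin_cream: cream (off-white) screw-top dose tin: a closed upright cylinder 40 mm in diameter and 70 mm tall, brushed steel with a lid of that colour (the top 16 mm) and a band to match, 60 to 130 g. Origin: centre of its underside, z up its axis. It starts standing loose in one bay of the steel caddy; which bay is shuffled.
- tin_rust: rust (orange-red) screw-top dose tin: a closed upright cylinder 40 mm in diameter and 70 mm tall, brushed steel with a lid of that colour (the top 16 mm) and a band to match, 60 to 130 g. Origin: centre of its underside, z up its axis. It starts standing loose in one bay of the steel caddy; which bay is shuffled.
- tin_green: green screw-top dose tin: a closed upright cylinder 40 mm in diameter and 70 mm tall, brushed steel with a lid of that colour (the top 16 mm) and a band to match, 60 to 130 g. Origin: centre of its underside, z up its axis. It starts standing loose in one bay of the steel caddy; which bay is shuffled.
- tin_blue: blue screw-top dose tin: a closed upright cylinder 40 mm in diameter and 70 mm tall, brushed steel with a lid of that colour (the top 16 mm) and a band to match, 60 to 130 g. Origin: centre of its underside, z up its axis. It starts standing loose in one bay of the steel caddy; which bay is shuffled.
- caddy: steel rack the tins start in; fixed, turned any way round. Four open bays in a row along its x, centred at x = -90, -30, 30, 90 mm, y = 0; bays 57 by 56 mm inside, walls 3 mm, floor 8 mm and wall tops 30 mm above the counter. A flat black pull handle sticks out 33 mm level at its -x end, so the bay at x = -90 is next to the handle. Origin: on the counter under the middle of the row, z up.
- oak_rack: oak rack the tins go to; fixed, turned any way round. Four open bays in a row along its x, centred at x = -90, -30, 30, 90 mm, y = 0; bays 56 mm square inside, walls 4 mm, floor 8 mm and wall tops 30 mm above the counter. At its -x end a low-rimmed stand (centre x = -153) holds the cup, so the bay at x = -90 is next to the cup. Origin: on the counter under the middle of the four bays, z up.
- cup: matte grey ceramic cup, 54 mm across, 56 mm tall, standing loose on the stand at the end of the oak rack. Origin: centre of its underside. Bystander.
- knock_box: black round plastic knock box, 116 mm across, 95 mm tall, with a rubber bar across its open mouth, on the counter beyond and between the racks. Origin: centre of its underside. Bystander.
- jar: empty closed glass jar with a steel screw-top lid, 72 mm across, 100 mm tall, on the counter outside one of the racks. Origin: centre of its underside. Bystander.
- spoon: chrome spoon, 150 mm long, lying on the counter outside one of the racks along its own x axis. Origin: under its middle. Bystander.
Not all that is in view belongs to the job. Of the things like the tin_blue, leave any that is pink; of the rest the larger one is meant. Several things have the shape of the tin_cream; the one meant has the colours described above.

How it is judged:
At the end, for the whole second after the job is handed in: Every oak-rack bay holds one tin, on its floor within 5 mm, within 14 mm of the bay centre along each axis, upright within 0.1 rad, released, at rest. Order is watched as tins go in: each goes to the bay as far from the cup as its old one was from the handle (((x of tin_cream in the frame of oak_rack between -0.104 and -0.076 m and y of tin_cream in the frame of oak_rack between -0.014 and 0.014 m and z of tin_cream in the frame of oak_rack below 0.013 m) or (x of tin_rust in the frame of oak_rack between -0.104 and -0.076 m and y of tin_rust in the frame of oak_rack between -0.014 and 0.014 m and z of tin_rust in the frame of oak_rack below 0.013 m) or (x of tin_green in the frame of oak_rack between -0.104 and -0.076 m and y of tin_green in the frame of oak_rack between -0.014 and 0.014 m and z of tin_green in the frame of oak_rack below 0.013 m) or (x of tin_blue in the frame of oak_rack between -0.104 and -0.076 m and y of tin_blue in the frame of oak_rack between -0.014 and 0.014 m and z of tin_blue in the frame of oak_rack below 0.013 m)) and ((x of tin_cream in the frame of oak_rack between -0.044 and -0.016 m and y of tin_cream in the frame of oak_rack between -0.014 and 0.014 m and z of tin_cream in the frame of oak_rack below 0.013 m) or (x of tin_rust in the frame of oak_rack between -0.044 and -0.016 m and y of tin_rust in the frame of oak_rack between -0.014 and 0.014 m and z of tin_rust in the frame of oak_rack below 0.013 m) or (x of tin_green in the frame of oak_rack between -0.044 and -0.016 m and y of tin_green in the frame of oak_rack between -0.014 and 0.014 m and z of tin_green in the frame of oak_rack below 0.013 m) or (x of tin_blue in the frame of oak_rack between -0.044 and -0.016 m and y of tin_blue in the frame of oak_rack between -0.014 and 0.014 m and z of tin_blue in the frame of oak_rack below 0.013 m)) and ((x of tin_cream in the frame of oak_rack between 0.016 and 0.044 m and y of tin_cream in the frame of oak_rack between -0.014 and 0.014 m and z of tin_cream in the frame of oak_rack below 0.013 m) or (x of tin_rust in the frame of oak_rack between 0.016 and 0.044 m and y of tin_rust in the frame of oak_rack between -0.014 and 0.014 m and z of tin_rust in the frame of oak_rack below 0.013 m) or (x of tin_green in the frame of oak_rack between 0.016 and 0.044 m and y of tin_green in the frame of oak_rack between -0.014 and 0.014 m and z of tin_green in the frame of oak_rack below 0.013 m) or (x of tin_blue in the frame of oak_rack between 0.016 and 0.044 m and y of tin_blue in the frame of oak_rack between -0.014 and 0.014 m and z of tin_blue in the frame of oak_rack below 0.013 m)) and ((x of tin_cream in the frame of oak_rack between 0.076 and 0.104 m and y of tin_cream in the frame of oak_rack between -0.014 and 0.014 m and z of tin_cream in the frame of oak_rack below 0.013 m) or (x of tin_rust in the frame of oak_rack between 0.076 and 0.104 m and y of tin_rust in the frame of oak_rack between -0.014 and 0.014 m and z of tin_rust in the frame of oak_rack below 0.013 m) or (x of tin_green in the frame of oak_rack between 0.076 and 0.104 m and y of tin_green in the frame of oak_rack between -0.014 and 0.014 m and z of tin_green in the frame of oak_rack below 0.013 m) or (x of tin_blue in the frame of oak_rack between 0.076 and 0.104 m and y of tin_blue in the frame of oak_rack between -0.014 and 0.014 m and z of tin_blue in the frame of oak_rack below 0.013 m)) and angle between each of tin_cream, tin_rust, tin_green, tin_blue's own z axis and vertical below 0.1 rad and linear speed of each of tin_cream, tin_rust, tin_green, tin_blue below 0.02 m/s); the robot touches nothing.
It fails at once if a tin is put in the wrong bay: it stands in a bay of the oak rack while the tin that belongs there still stands in the matching bay of the caddy ((((x of tin_cream in the frame of oak_rack between -0.104 and -0.076 m and y of tin_cream in the frame of oak_rack between -0.014 and 0.014 m and z of tin_cream in the frame of oak_rack below 0.014 m) or (x of tin_rust in the frame of oak_rack between -0.104 and -0.076 m and y of tin_rust in the frame of oak_rack between -0.014 and 0.014 m and z of tin_rust in the frame of oak_rack below 0.014 m) or (x of tin_green in the frame of oak_rack between -0.104 and -0.076 m and y of tin_green in the frame of oak_rack between -0.014 and 0.014 m and z of tin_green in the frame of oak_rack below 0.014 m) or (x of tin_blue in the frame of oak_rack between -0.104 and -0.076 m and y of tin_blue in the frame of oak_rack between -0.014 and 0.014 m and z of tin_blue in the frame of oak_rack below 0.014 m)) and ((x of tin_cream in the frame of caddy between -0.104 and -0.076 m and y of tin_cream in the frame of caddy between -0.014 and 0.014 m and z of tin_cream in the frame of caddy below 0.02 m) or (x of tin_rust in the frame of caddy between -0.104 and -0.076 m and y of tin_rust in the frame of caddy between -0.014 and 0.014 m and z of tin_rust in the frame of caddy below 0.02 m) or (x of tin_green in the frame of caddy between -0.104 and -0.076 m and y of tin_green in the frame of caddy between -0.014 and 0.014 m and z of tin_green in the frame of caddy below 0.02 m) or (x of tin_blue in the frame of caddy between -0.104 and -0.076 m and y of tin_blue in the frame of caddy between -0.014 and 0.014 m and z of tin_blue in the frame of caddy below 0.02 m))) or (((x of tin_cream in the frame of oak_rack between -0.044 and -0.016 m and y of tin_cream in the frame of oak_rack between -0.014 and 0.014 m and z of tin_cream in the frame of oak_rack below 0.014 m) or (x of tin_rust in the frame of oak_rack between -0.044 and -0.016 m and y of tin_rust in the frame of oak_rack between -0.014 and 0.014 m and z of tin_rust in the frame of oak_rack below 0.014 m) or (x of tin_green in the frame of oak_rack between -0.044 and -0.016 m and y of tin_green in the frame of oak_rack between -0.014 and 0.014 m and z of tin_green in the frame of oak_rack below 0.014 m) or (x of tin_blue in the frame of oak_rack between -0.044 and -0.016 m and y of tin_blue in the frame of oak_rack between -0.014 and 0.014 m and z of tin_blue in the frame of oak_rack below 0.014 m)) and ((x of tin_cream in the frame of caddy between -0.044 and -0.016 m and y of tin_cream in the frame of caddy between -0.014 and 0.014 m and z of tin_cream in the frame of caddy below 0.02 m) or (x of tin_rust in the frame of caddy between -0.044 and -0.016 m and y of tin_rust in the frame of caddy between -0.014 and 0.014 m and z of tin_rust in the frame of caddy below 0.02 m) or (x of tin_green in the frame of caddy between -0.044 and -0.016 m and y of tin_green in the frame of caddy between -0.014 and 0.014 m and z of tin_green in the frame of caddy below 0.02 m) or (x of tin_blue in the frame of caddy between -0.044 and -0.016 m and y of tin_blue in the frame of caddy between -0.014 and 0.014 m and z of tin_blue in the frame of caddy below 0.02 m))) or (((x of tin_cream in the frame of oak_rack between 0.016 and 0.044 m and y of tin_cream in the frame of oak_rack between -0.014 and 0.014 m and z of tin_cream in the frame of oak_rack below 0.014 m) or (x of tin_rust in the frame of oak_rack between 0.016 and 0.044 m and y of tin_rust in the frame of oak_rack between -0.014 and 0.014 m and z of tin_rust in the frame of oak_rack below 0.014 m) or (x of tin_green in the frame of oak_rack between 0.016 and 0.044 m and y of tin_green in the frame of oak_rack between -0.014 and 0.014 m and z of tin_green in the frame of oak_rack below 0.014 m) or (x of tin_blue in the frame of oak_rack between 0.016 and 0.044 m and y of tin_blue in the frame of oak_rack between -0.014 and 0.014 m and z of tin_blue in the frame of oak_rack below 0.014 m)) and ((x of tin_cream in the frame of caddy between 0.016 and 0.044 m and y of tin_cream in the frame of caddy between -0.014 and 0.014 m and z of tin_cream in the frame of caddy below 0.02 m) or (x of tin_rust in the frame of caddy between 0.016 and 0.044 m and y of tin_rust in the frame of caddy between -0.014 and 0.014 m and z of tin_rust in the frame of caddy below 0.02 m) or (x of tin_green in the frame of caddy between 0.016 and 0.044 m and y of tin_green in the frame of caddy between -0.014 and 0.014 m and z of tin_green in the frame of caddy below 0.02 m) or (x of tin_blue in the frame of caddy between 0.016 and 0.044 m and y of tin_blue in the frame of caddy between -0.014 and 0.014 m and z of tin_blue in the frame of caddy below 0.02 m))) or (((x of tin_cream in the frame of oak_rack between 0.076 and 0.104 m and y of tin_cream in the frame of oak_rack between -0.014 and 0.014 m and z of tin_cream in the frame of oak_rack below 0.014 m) or (x of tin_rust in the frame of oak_rack between 0.076 and 0.104 m and y of tin_rust in the frame of oak_rack between -0.014 and 0.014 m and z of tin_rust in the frame of oak_rack below 0.014 m) or (x of tin_green in the frame of oak_rack between 0.076 and 0.104 m and y of tin_green in the frame of oak_rack between -0.014 and 0.014 m and z of tin_green in the frame of oak_rack below 0.014 m) or (x of tin_blue in the frame of oak_rack between 0.076 and 0.104 m and y of tin_blue in the frame of oak_rack between -0.014 and 0.014 m and z of tin_blue in the frame of oak_rack below 0.014 m)) and ((x of tin_cream in the frame of caddy between 0.076 and 0.104 m and y of tin_cream in the frame of caddy between -0.014 and 0.014 m and z of tin_cream in the frame of caddy below 0.02 m) or (x of tin_rust in the frame of caddy between 0.076 and 0.104 m and y of tin_rust in the frame of caddy between -0.014 and 0.014 m and z of tin_rust in the frame of caddy below 0.02 m) or (x of tin_green in the frame of caddy between 0.076 and 0.104 m and y of tin_green in the frame of caddy between -0.014 and 0.014 m and z of tin_green in the frame of caddy below 0.02 m) or (x of tin_blue in the frame of caddy between 0.076 and 0.104 m and y of tin_blue in the frame of caddy between -0.014 and 0.014 m and z of tin_blue in the frame of caddy below 0.02 m)))).
It fails at once if a tin is put down on the counter, or tipped by more than 0.6 rad (height (world z) of any of tin_cream, tin_rust, tin_green, tin_blue below 0.0035 m or angle between any of tin_cream, tin_rust, tin_green, tin_blue's own z axis and vertical above 0.6 rad).
It fails at once if a tin is dropped or slammed into the oak rack (faster than 0.6 m/s in the last 22 mm) ((x of tin_cream in the frame of oak_rack between -0.13 and 0.13 m and y of tin_cream in the frame of oak_rack between -0.035 and 0.035 m and z of tin_cream in the frame of oak_rack below 0.03 m and linear speed of tin_cream above 0.6 m/s) or (x of tin_rust in the frame of oak_rack between -0.13 and 0.13 m and y of tin_rust in the frame of oak_rack between -0.035 and 0.035 m and z of tin_rust in the frame of oak_rack below 0.03 m and linear speed of tin_rust above 0.6 m/s) or (x of tin_green in the frame of oak_rack between -0.13 and 0.13 m and y of tin_green in the frame of oak_rack between -0.035 and 0.035 m and z of tin_green in the frame of oak_rack below 0.03 m and linear speed of tin_green above 0.6 m/s) or (x of tin_blue in the frame of oak_rack between -0.13 and 0.13 m and y of tin_blue in the frame of oak_rack between -0.035 and 0.035 m and z of tin_blue in the frame of oak_rack below 0.03 m and linear speed of tin_blue above 0.6 m/s)).
It fails at once if the cup, knock box, jar or spoon is disturbed (shifted more than 15 mm or, if standing, tipped more than 0.3 rad) (distance of any of cup, knock_box, jar, spoon from where it was at the start of the episode above 0.015 m or angle between any of cup, knock_box, jar's own z axis and vertical above 0.3 rad).
It also fails if it takes over 106 s, if anything falls off the work surface, if the arm or the gripper's body presses on something with over 40 N, if the wrist force passes 120 N, or if a joint passes its speed limit or range.

ROBOT

A 6-joint arm with a two-finger parallel gripper is mounted at the origin on the work surface. World frame = base frame: x ahead of the robot, y to its left, z up, the work surface at z = 0. Lengths are in m, angles in rad, forces in N, time in s.
With the tool pointing down it reaches from about 0.25 to 0.725 m from the base axis. Payload 4 kg.
Tool frame: the origin (TCP) lies midway between the tips of the shut fingers; the grasp point (between the pads) lies 19 mm behind it; y points along the fingers, x is the direction in which the jaws open and shut, and the axes are right-handed (so a half turn about y gives the same grasp; the last joint's range is limited). The gripper opens to 85 mm and grips with 20 to 120 N. Pads are 22 mm wide; open, the fingers measure 114 mm over their backs; the gripper's body (76 mm by 85 mm) begins 54 mm behind the grasp point. The pads swing forward as they close: fully open they stand 13 mm farther back than shut.
Start: joints at [-1.191, 0.241, 0.005, 1.335, 0, 1.571], TCP at [0.185, -0.464, 0.231] pointing down, gripper open.
Joint ranges: [-2.72, 2.72], [-1.05, 1.87], [-1.09, 1.28], [-1.99, 2.15], [-1.42, 1.44], [-3.14, 3.14]. Speed limits (rad/s): [2.79, 2.79, 3.14, 3.14, 3.14, 3.14].

INTERFACE

Orientations are given as a unit quaternion [x, y, z, w].
In Python, from workcell import bot gives the robot as it stands. The module is installed in compiled form; this text tells all that it offers.
- The arm moves only by the shell command python3 -m inch 'ROWS'. ROWS is text: rows parted by semicolons, each of 7 numbers parted by spaces: the turn, a rotation vector about the tool's x, y, z in degrees, then the shift along the tool's x, y, z in mm, then the closure, from 0 (fully open) to 1 (shut). In form: ax ay az dx dy dz fingers; .... A call has 1 to 12 rows; each row shifts and turns the commanded pose from where the row before left it, along the tool's axes as they then stand; what a row does not reach is not made up. A row lasts 1/8 s, in which the tool goes at most 62.5 mm and 10.7 degrees, less where a joint would pass 70% of its speed; a pose out of reach is approached as far as the arm can. A call with a gripper value outside its range is refused whole. The fingers move at their own pace and stop on an object; the grip force is fixed at half the most. Time passes only in rows, so rows that do not move let the fingers close. It gives the time, the measured TCP pose, the force and the opening at its end, in the units of the state.
- bot.get_obs(): the state, without advancing time (a new reading comes with each control period).
- bot.camera(name): name is "scene" or "top"; returns a dict with "color" (384x512x3 uint8, blue, green, red), "fx", "fy", "cx", "cy" (pixels), "k1" (the pictures are not rectified: a ray, as slopes to the right and down, at radius r is drawn at 1 + k1 r^2 times it, then the intrinsics apply), "extrinsics" (4x4, takes a point from world to camera coordinates). Camera axes: x right, y up, looking along -z (the intrinsics and any distortion apply to the point x, -y, -z); pixel columns grow to the right and rows downward; lengths in m; the calibration is good to about 2 mm. A picture is of the moment at which its call begins. There is no depth.
- bot.job_done(): hands the job in, once; it reports no verdict.
Trained networks look in the newest picture that a camera, given by its name, has taken for a name from the list of things; names that differ only in an ending like _2 or _b are one class to them, and where a whole thing is asked for, a point or a joint stands for the part that bears it (a point fixed in the world has none). Each returns a list of dicts, best first, with "conf" (0 to 1); they miss things now and then, are a little off and sometimes report something else, mostly with a low value. They report only what shows in the picture. A call takes as long as a camera call. They do not tell look-alikes from the thing itself.
- bot.look_for(name, camera): "extent" ([left, top, right, bottom] in pixels, round what is visible of it).
- bot.cut_out(name, camera): "region" (384x512 bool, what is visible of it) and "extent" ([left, top, right, bottom] in pixels, round what is visible of it).
- bot.spot_point(name, camera): "point" ([column, row] in pixels: a listed point, or the origin of a listed thing).
The state is a dict: "clock": time; "joint_pos": joint angles; "joint_vel": joint speeds; "tau": joint torques, N m; "eef_pos": TCP position; "tool_rot": TCP orientation; "ft_force": force on the tool from outside, world axes, zero at the start; "ft_torque": the same for the moment, N m; "grip_width": finger opening in m.
Only numpy, scipy, OpenCV 4.12 (cv2) and the standard library are available. Lean on these libraries where they do the work, as an engineer would, in place of code of your own. Each camera call takes 0.05 s, during which the arm holds its last target.

## Working session

There is one attempt and no reset: what is moved stays moved. The work goes in short steps, Python scripts to look and compute and a shell command to move; the robot and the scene stay as the last step left them, time stands still between calls to the robot, and variables do not carry over. Pictures are saved under pics/ and viewed, and the job is handed in when it is done.

```bash
ls; mkdir -p pics
python3 - <<'E'
from workcell import bot
import cv2
for c in("scene","top"):
    d=bot.camera(c); cv2.imwrite(f"pics/{c}0.png",d["color"]); print(c,d["fx"],d["fy"],d["cx"],d["cy"],d["k1"]); print(d["extrinsics"])
    for n in["caddy","oak_rack","cup","tin_cream","tin_rust","tin_green","tin_blue","knock_box","jar","spoon"]:
        print(n,[(round(x["conf"],2),[round(float(v)) for v in x["extent"]]) for x in bot.look_for(n,c)],[(round(x["conf"],2),[round(float(v)) for v in x["point"]]) for x in bot.spot_point(n,c)])
print(bot.get_obs())
E
```

```text
pics
scene 491.81977147696625 491.81977147696625 255.56973616528225 194.4431225232363 -0.05949388977080643
[[ 0.07714816  0.99700578 -0.00525685 -0.03644373]
 [-0.81857434  0.0663495   0.57055569  0.44743102]
 [ 0.56919611 -0.0397142   0.82124209 -1.76192432]
 [ 0.          0.          0.          1.        ]]
caddy [(0.82, [309, 143, 346, 209]), (0.66, [321, 163, 336, 188])] [(0.94, [326, 178])]
oak_rack [(0.91, [144, 168, 236, 231])] [(0.98, [186, 203]), (0.46, [330, 185])]
cup [(0.74, [317, 153, 334, 168]), (0.65, [209, 152, 232, 175]), (0.43, [314, 134, 328, 157])] [(0.79, [221, 170])]
tin_cream [(0.79, [313, 137, 329, 158]), (0.6, [281, 133, 297, 151])] [(0.83, [288, 151]), (0.65, [321, 156])]
tin_rust [(0.61, [325, 185, 342, 207]), (0.43, [210, 149, 230, 175])] []
tin_green [(0.57, [316, 155, 335, 173])] [(0.47, [324, 174])]
tin_blue [(0.62, [323, 165, 334, 188]), (0.6, [290, 156, 303, 185]), (0.5, [350, 166, 364, 185])] [(0.58, [329, 183]), (0.58, [353, 179]), (0.57, [296, 176])]
knock_box [(0.85, [245, 241, 292, 298])] [(0.92, [266, 278])]
jar [(0.98, [413, 165, 442, 205])] [
[... 1230 characters left out ...]
, 400, 213])] [(0.68, [391, 194])]
{'clock': 2.1, 'joint_pos': array([-1.19095497e+00,  2.40576801e-01,  5.00288449e-03,  1.33522127e+00,
        1.19938102e-05,  1.57083507e+00]), 'joint_vel': array([-0.00044965, -0.00065887, -0.00099756,  0.00032702,  0.00025141,
       -0.00016193]), 'tau': array([ 1.74249923e-03, -3.72208893e+01,  2.52684027e+01,  1.44506073e-03,
        1.07683950e-04,  1.07035464e-05]), 'eef_pos': array([ 0.18538716, -0.4643534 ,  0.23131917]), 'tool_rot': array([-0.58538914,  0.39662773, -0.39663316,  0.58539571]), 'ft_force': array([ 0.09901594, -0.72321137, -0.21367748]), 'ft_torque': array([-0.00542519,  0.00351056, -0.01654043]), 'grip_width': 0.08540085979634714}
```

View enlarged.

Run:
```python
import cv2
a=cv2.imread("pics/top0.png");cv2.imwrite("pics/top0z.png",cv2.resize(a[100:270,90:410],None,fx=2.5,fy=2.5,interpolation=cv2.INTER_CUBIC))
a=cv2.imread("pics/scene0.png");cv2.imwrite("pics/scene0z.png",cv2.resize(a[110:310,60:460],None,fx=2,fy=2,interpolation=cv2.INTER_CUBIC))
cv2.imwrite("pics/topc.png",cv2.resize(a[125:220,270:380],None,fx=6,fy=6,interpolation=cv2.INTER_CUBIC))
```

```text
(no output)
```

View pics/top0z.png

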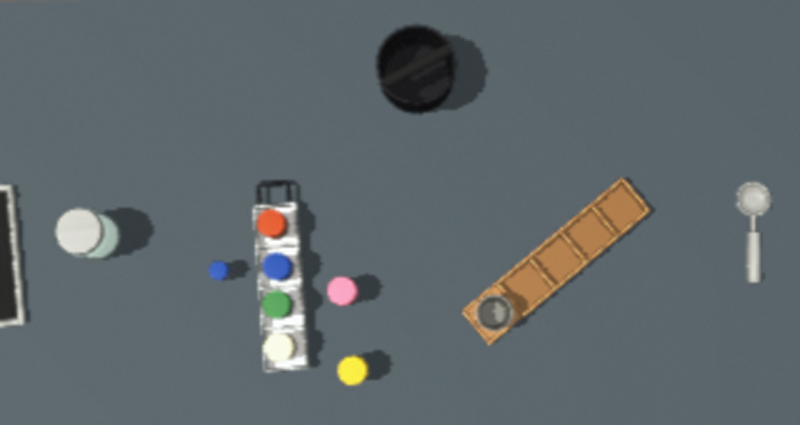

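View pics/scene0z.png

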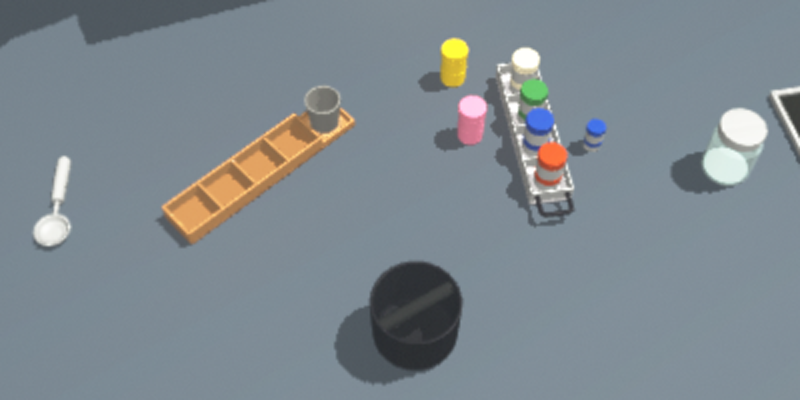

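View pics/topc.png

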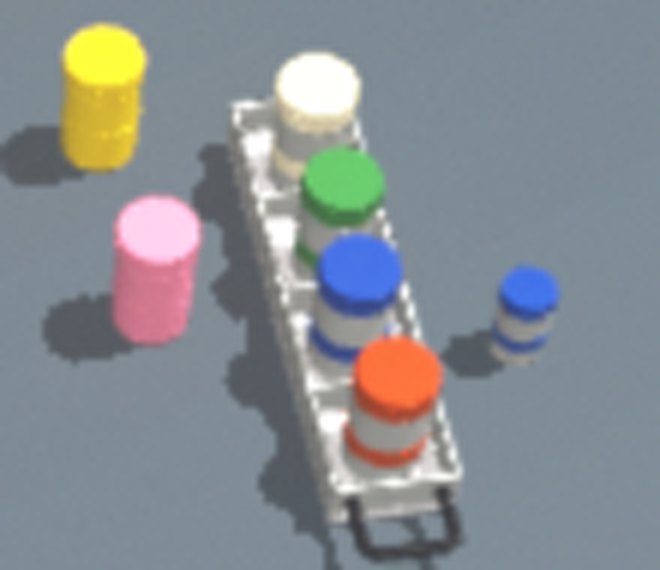

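```bash
python3 - <<'E'
import cv2
a=cv2.imread("pics/top0.png");cv2.imwrite("pics/top_rack.png",cv2.resize(a[165:245,270:360],None,fx=7,fy=7,interpolation=cv2.INTER_CUBIC))
a=cv2.imread("pics/scene0.png");cv2.imwrite("pics/scene_rack.png",cv2.resize(a[145:235,135:245],None,fx=6.5,fy=6.5,interpolation=cv2.INTER_CUBIC))
E
cat > h.py <<'E'
import numpy as np,cv2
from workcell import bot
def cam(n): 
    d=bot.camera(n); return d
def proj(d,P):
    P=np.atleast_2d(P);c=P@d["extrinsics"][:3,:3].T+d["extrinsics"][:3,3]
    s=np.c_[c[:,0],-c[:,1]]/-c[:,2:]; r2=(s**2).sum(1,keepdims=True); s=s*(1+d["k1"]*r2)
    return s*[d["fx"],d["fy"]]+[d["cx"],d["cy"]]
def ray(d,uv,z):
    q=(np.atleast_2d(uv)-[d["cx"],d["cy"]])/[d["fx"],d["fy"]]; s=q.copy()
    for _ in range(20): s=q/(1+d["k1"]*(s**2).sum(1,keepdims=True))
    R=d["extrinsics"][:3,:3];t=d["extrinsics"][:3,3]
    D=np.c_[s[:,0],-s[:,1],-np.ones(len(s))]@R; C=-R.T@t
    return C+D*((z-C[2])/D[:,2])[:,None]
E
python3 - <<'E'
from h import *
rng={'rust':((3,14),150),'blue':((105,125),150),'green':((50,75),100),'yellow':((24,34),150),'pink':((160,178),70)}
for c in("scene","top"):
    d=cam(c);hsv=cv2.cvtColor(d["color"],cv2.COLOR_BGR2HSV)
    im=d["color"].astype(int)
    for k,((a,b),s) in rng.items():
        m=((hsv[...,0]>=a)&(hsv[...,0]<=b)&(hsv[...,1]>=s)&(hsv[...,2]>90)).astype(np.uint8)
        n,l,st,ce=cv2.connectedComponentsWithStats(m)
        for i in range(1,n):
            if st[i,4]>20: print(c,k,st[i],ce[i].round(1),ray(d,ce[i],0.078)[0].round(4))
    m=((im.min(2)>195)&(hsv[...,1]<60)).astype(np.uint8);n,l,st,ce=cv2.connectedComponentsWithStats(m)
    for i in range(1,n):
        if st[i,4]>20: print(c,'white',st[i],ce[i].round(1),ray(d,ce[i],0.078)[0].round(4))
E
```

```text
scene rust [496 169   7   7  31] [499.4 171.6] [0.5772 0.6978 0.078 ]
scene rust [329 181  14  14 149] [335.7 187.8] [0.5957 0.2146 0.078 ]
scene rust [ 347  354  165   30 2344] [457.1 372.4] [1.1185 0.4014 0.078 ]
scene blue [323 164  14  12 122] [329.7 169.8] [0.5318 0.2082 0.078 ]
scene blue [354 170   9   8  56] [357.7 173.2] [0.5501 0.2858 0.078 ]
scene green [321 150  13  12 120] [326.9 155.1] [0.4776 0.209  0.078 ]
scene yellow [281 130  13  23 259] [286.6 140.8] [0.4132 0.0977 0.078 ]
scene pink [289 162  14  20 183] [294.7 173.5] [0.5368 0.107  0.078 ]
scene white [240  49  36  38 586] [263.1  73.3] [0.111  0.0537 0.078 ]
scene white [219  51  10  10  78] [224.2  55.2] [ 0.0072 -0.0723  0.078 ]
scene white [316 134  14  10 112] [322.7 138.6] [0.4134 0.2066 0.078 ]
scene white [310 147  12  29  79] [314.9 159.6] [0.4915 0.1717 0.078 ]
scene white [446 151  66  60 269] [470.9 182.1] [0.6069 0.6014 0.078 ]
scene white [290 158  13  10  97] [295.9 162.8] [0.4989 0.1152 0.078 ]
scene white [421 164  23  19 329] [431.5 173.1] [0.5666 0.4978 0.078 ]
scene white [483 176   8   5  31
[... 1176 characters left out ...]
211  12   6  42] [203.8 213.6] [0.4994 0.1908 0.078 ]
top white [195 226  17  22 208] [202.9 236.8] [0.4175 0.1948 0.078 ]
top white [430 318  35  16  91] [447.8 326. ] [ 0.0881 -0.6614  0.078 ]
top white [ 337  322  138   62 3214] [413.9 360.3] [-0.0272 -0.5369  0.078 ]
top white [234 326  10   6  22] [237.2 328.2] [0.0974 0.0784 0.078 ]
top white [447 347  31  15  80] [461.2 354.8] [-0.0132 -0.7057  0.078 ]
top white [444 351  35  16  85] [460.6 359.4] [-0.0294 -0.703   0.078 ]
top white [235 359  10  25 124] [238.6 371.4] [-0.0511  0.0759  0.078 ]
top white [270 358  34  22 445] [287.2 369.6] [-0.0481 -0.0931  0.078 ]
top white [277 374  33  10 174] [297.3 380.1] [-0.0847 -0.1273  0.078 ]
```

View pics/top_rack.png

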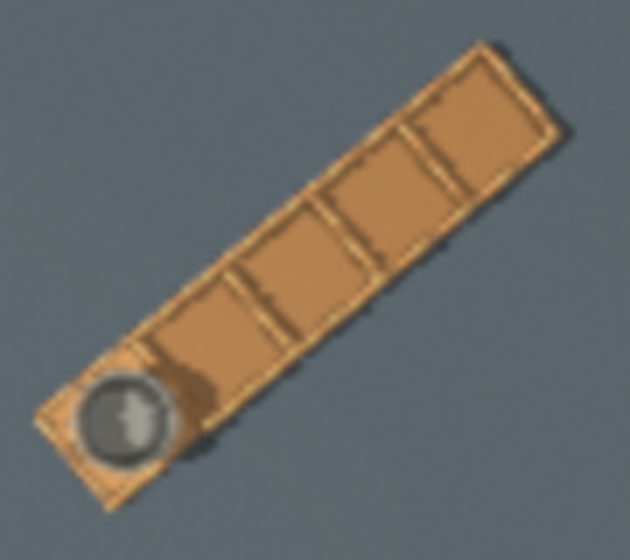

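View pics/scene_rack.png

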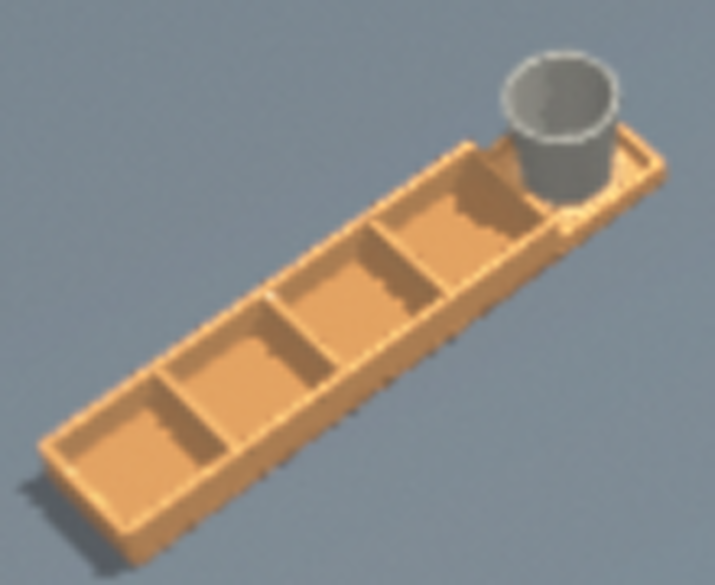

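```bash
cat > fit.py <<'E'
from h import *
from scipy.optimize import least_squares
D={c:cam(c) for c in("top","scene")}
T=[((482,42),122,32),((562,132),122,-32),((404,124),60,30),((470,202),60,-30),((315,190),0,30),((380,277),0,-30),((230,268),-60,30),((296,348),-60,-30)]
S=[((128,530),122,32),((42,447),122,-32),((232,447),60,30),((157,370),60,-30),((337,370),0,30),((270,294),0,-30),((445,295),-60,30),((375,222),-60,-30)]
def pts(L,f,o): return np.array([[(p[0]+.5)/f-.5+o[0],(p[1]+.5)/f-.5+o[1]] for p,_,_ in L]),np.array([[x,y] for _,x,y in L])/1e3
obs=[(D["top"],*pts(T,7,(270,165))),(D["scene"],*pts(S,6.5,(135,145)))]
def res(q,o):
    r=[]
    for d,uv,xy in o:
        c,s=np.cos(q[2]),np.sin(q[2]); P=np.c_[q[0]+c*xy[:,0]-s*xy[:,1],q[1]+s*xy[:,0]+c*xy[:,1],np.full(len(xy),.03)]
        r.append((proj(d,P)-uv).ravel())
    return np.concatenate(r)
for o in(obs[:1],obs[1:],obs):
    r=least_squares(res,[.55,-.15,-.9],args=(o,)); print("rack",r.x.round(4),"rms px",np.sqrt((r.fun**2).mean()).round(2))
q=r.x;c,s=np.cos(q[2]),np.sin(q[2])
for x in(-.153,-.09,-.03,.03,.09): print("bay",x,(q[:2]+x*np.array([c,s])).round(4))
# tins: fit lid cylinder silhouettes (full 40mm dia, z 62..78) centroid
R=dict(rust=((3,14),150,[.59,.21],.078,.016,.02),blue=((105,125),150,[.53,.205],.078,.016,.02),green=((50,75),100,[.475,.205],.078,.016,.02),yellow=((24,34),150,[.38,.1],.07,.07,.02),pink=((160,178),40,[.49,.11],.07,.07,.02),sblue=((105,125),150,[.525,.286],.05,.012,.014),cream=(None,0,[.41,.2],.078,.016,.02))
def sil(d,x,y,zt,h,rad):
    a=np.linspace(0,2*np.pi,40); P=np.concatenate([np.c_[x+rad*np.cos(a),y+rad*np.sin(a),np.full(40,z)] for z in(zt,zt-h)])
    return cv2.convexHull(proj(d,P).astype(np.float32))
def run(R):
  for k,(hr,sm,g,zt,h,rad) in R.items():
    out=[]
    for n,d in D.items():
        hsv=cv2.cvtColor(d["color"],cv2.COLOR_BGR2HSV); w=proj(d,[[*g,zt]])[0]
        if hr: m=(hsv[...,0]>=hr[0])&(hsv[...,0]<=hr[1])&(hsv[...,1]>=sm)&(hsv[...,2]>60)
        else: b=d["color"].astype(int); m=(hsv[...,0]>=15)&(hsv[...,0]<=40)&(hsv[...,1]>8)&(b[...,2]>150)
        nn,l,st,ce=cv2.connectedComponentsWithStats(m.astype(np.uint8))
        i=min((i for i in range(1,nn) if st[i,4]>20),key=lambda i:np.hypot(*(ce[i]-w)))
        def f(p):
            M=cv2.moments(sil(d,*p,zt,h,rad)); return np.array([M["m10"]/M["m00"],M["m01"]/M["m00"]])-ce[i]
        r=least_squares(f,g,diff_step=1e-3); out.append(r.x.round(4)); print(k,n,st[i],r.x.round(4),"sil area",round(cv2.contourArea(sil(d,*r.x,zt,h,rad))))
if __name__=="__main__": run(R)
E
python3 fit.py
```

```text
rack [ 0.5505 -0.2265 -0.8928] rms px 0.56
rack [ 0.5534 -0.2199 -0.9066] rms px 0.8
rack [ 0.5519 -0.2225 -0.9   ] rms px 1.0
bay -0.153 [ 0.4568 -0.1027]
bay -0.09 [ 0.4959 -0.152 ]
bay -0.03 [ 0.5332 -0.199 ]
bay 0.03 [ 0.5705 -0.246 ]
bay 0.09 [ 0.6078 -0.293 ]
rust top [193 184  11  11  95] [0.5882 0.2116] sil area 105
rust scene [329 181  14  14 149] [0.5901 0.2165] sil area 178
blue top [196 202  10  10  79] [0.5265 0.2032] sil area 105
blue scene [323 164  14  12 122] [0.5258 0.2102] sil area 168
green top [196 217  10   9  78] [0.4727 0.2038] sil area 105
green scene [321 150  13  12 119] [0.4707 0.2108] sil area 160
yellow top [225 243  12  11 105] [0.3762 0.0986] sil area 110
yellow scene [281 130  13  23 257] [0.377  0.1039] sil area 291
pink top [221 210  13  13 126] [0.4911 0.112 ] sil area 111
pink scene [288 157  16  26 320] [0.4905 0.117 ] sil area 308
sblue top [174 205   7   7  40] [0.5236 0.2917] sil area 51
sblue scene [354 170   9   8  56] [0.525  0.2965] sil area 81
cream top [195 233  15  12 130] [0.4116 0.2018] sil area 106
cream scene [314 134  16  16  92] [0.422  0.2037] sil area 153
```

```bash
cat > go.py <<'E'
# usage: go.py x y z jawangle(deg, direction of tool x in world, mod 180) -> turn about tool y & shift after turn
import sys,numpy as np
from workcell import bot
from scipy.spatial.transform import Rotation as Ro
o=bot.get_obs();R=Ro.from_quat(o["tool_rot"]).as_matrix();p=o["eef_pos"]
x,y,z,j=map(float,sys.argv[1:5])
a=np.degrees(np.arctan2(R[1,0],R[0,0]))
print("t",round(o["clock"],2),"pos",p.round(4),"jawang",a.round(1),"toolz",R[:,2].round(3),"tooly",R[:,1].round(3),"j",o["joint_pos"].round(2),"w",round(o["grip_width"],4),"f",o["ft_force"].round(1))
for k in(0,180,-180):
    d=(j+k-a+180)%360-180
    if abs(d)<=180: print(" jaw turn about tool y:",round(-d,1),"-> shift before turn",(R.T@(np.array([x,y,z])-p)*1e3).round(1),"| after turn",((R@Ro.from_rotvec([0,-d],degrees=True).as_matrix() if 0 else Ro.from_rotvec([0,0,np.radians(d)]).as_matrix()@R).T@(np.array([x,y,z])-p)*1e3).round(1))
E
python3 go.py .589 .214 .2 94.2
```

```text
t 2.3 pos [ 0.1854 -0.4644  0.2313] jawang -68.2 toolz [ 0.929  0.371 -0.   ] tooly [-0. -0. -1.] j [-1.19  0.24  0.01  1.34 -0.    1.57] w 0.0853 f [-1.1 -0.2 -0.9]
 jaw turn about tool y: -162.4 -> shift before turn [-480.4   31.3  626.4] | after turn [ 647.    31.3 -452.2]
 jaw turn about tool y: 17.6 -> shift before turn [-480.4   31.3  626.4] | after turn [-647.    31.3  452.2]
 jaw turn about tool y: 17.6 -> shift before turn [-480.4   31.3  626.4] | after turn [-647.    31.3  452.2]
```

```bash
python3 -m inch '0 0 0 -38 0 49 0;0 0 0 -38 0 49 0;0 0 0 -38 0 49 0;0 0 0 -38 0 49 0;0 0 0 -38 0 49 0;0 0 0 -38 0 49 0;0 0 0 -38 0 49 0;0 0 0 -38 0 49 0;0 0 0 -38 0 49 0;0 0 0 -38 0 49 0;0 0 0 -38 0 49 0;0 0 0 -24 0 38 0'; python3 -m inch '0 -10 0 0 0 0 0;0 -10 0 0 0 0 0;0 -10 0 0 0 0 0;0 -10 0 0 0 0 0;0 -10 0 0 0 0 0;0 -10 0 0 0 0 0;0 -10 0 0 0 0 0;0 -10 0 0 0 0 0;0 -10 0 0 0 0 0;0 -10 0 0 0 0 0;0 -10 0 0 0 0 0;0 -10 0 0 0 0 0'; python3 go.py .589 .214 .16 94.2
```

```text
clock: 3.8
eef_pos: [0.5582, 0.1627, 0.2311]
tool_rot: [-0.586, 0.396, -0.396, 0.586]
ft_force: [-0.6, -1.0, -0.8]
grip_width: 0.0852
clock: 5.3
eef_pos: [0.5574, 0.16, 0.2312]
tool_rot: [-0.635, -0.31, 0.311, 0.635]
ft_force: [0.3, 0.0, -0.4]
grip_width: 0.0852
t 5.3 pos [0.5574 0.16   0.2312] jawang 52.1 toolz [-0.789  0.614  0.   ] tooly [-0. -0. -1.] j [ 0.28  0.4   0.23  1.4  -0.    0.94] w 0.0852 f [ 0.3  0.  -0.4]
 jaw turn about tool y: -42.1 -> shift before turn [62.  71.2  8.2] | after turn [ 51.5  71.2 -35.5]
 jaw turn about tool y: 137.9 -> shift before turn [62.  71.2  8.2] | after turn [-51.5  71.2  35.5]
 jaw turn about tool y: 137.9 -> shift before turn [62.  71.2  8.2] | after turn [-51.5  71.2  35.5]
```

```bash
python3 -m inch '0 -10 0 0 0 0 0;0 -10 0 0 0 0 0;0 -10 0 0 0 0 0;0 -10 0 0 0 0 0;0 -2 0 0 0 0 0;0 0 0 25 0 -20 0;0 0 0 25 0 -15 0;0 0 0 0 0 0 0'; python3 go.py .589 .214 .12 94.2
python3 - <<'E'
from h import *
for c,b in(("top",(150,160,130,100)),("scene",(270,110,110,110))):
    d=cam(c); x,y,w,h=b; cv2.imwrite(f"pics/a_{c}.png",cv2.resize(d["color"][y:y+h,x:x+w],None,fx=5,fy=5,interpolation=cv2.INTER_CUBIC))
E
```

```text
clock: 6.3
eef_pos: [0.5895, 0.2138, 0.2305]
tool_rot: [-0.483, -0.516, 0.516, 0.483]
ft_force: [-0.2, -0.4, -0.4]
grip_width: 0.0855
t 6.3 pos [0.5895 0.2138 0.2305] jawang 93.8 toolz [-0.998 -0.066  0.   ] tooly [-0.  0. -1.] j [0.35 0.5  0.39 1.45 0.   0.28] w 0.0855 f [-0.2 -0.4 -0.4]
 jaw turn about tool y: -0.4 -> shift before turn [  0.3 110.5   0.4] | after turn [  0.3 110.5   0.4]
 jaw turn about tool y: 179.6 -> shift before turn [  0.3 110.5   0.4] | after turn [ -0.3 110.5  -0.5]
 jaw turn about tool y: 179.6 -> shift before turn [  0.3 110.5   0.4] | after turn [ -0.3 110.5  -0.5]
```

View pics/a_top.png

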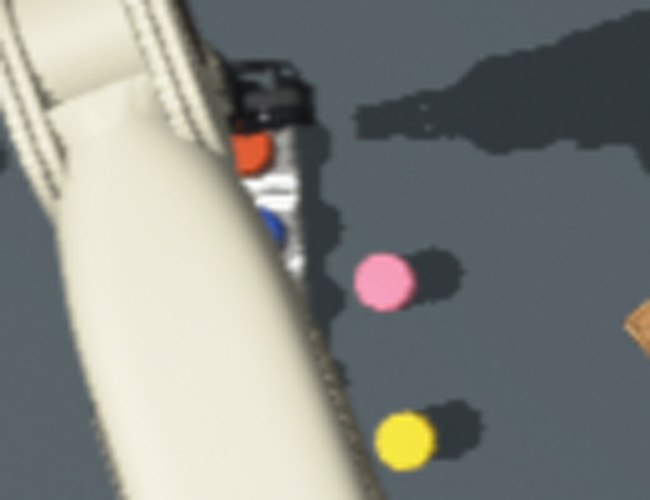

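View pics/a_scene.png

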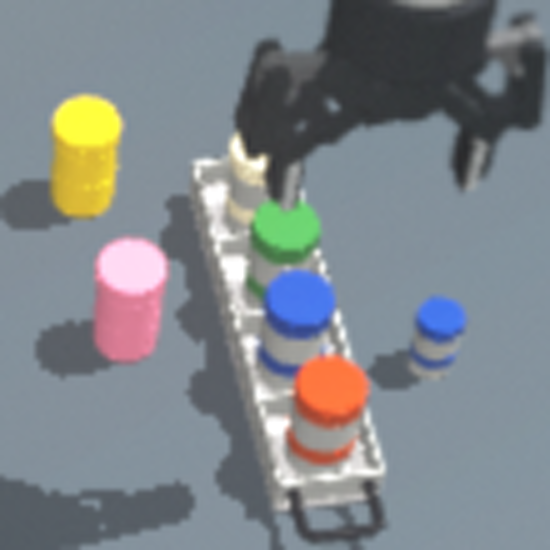

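Run:
```python
from h import *
d=cam("scene")
for s in(-1,0,1): print(((proj(d,[[.5895-.066*s*.0427,.2138+.0427*s,.2435]])[0]-[270,110])*5).round(0))
```

```text
[284. 197.]
[367. 188.]
[449. 178.]
```

```bash
python3 -m inch '0 0 0 -2 50 0 0;0 0 0 0 50 0 0;0 0 0 0 45 0 0;0 0 0 0 25 0 0;0 0 0 0 20 0 0;0 0 0 0 0 0 0'; python3 go.py .589 .212 .04 94.2
python3 - <<'E'
from h import *
d=cam("scene"); x,y,w,h=(270,110,110,110); cv2.imwrite("pics/b_scene.png",cv2.resize(d["color"][y:y+h,x:x+w],None,fx=5,fy=5,interpolation=cv2.INTER_CUBIC))
E
```

```text
clock: 7.2
eef_pos: [0.5874, 0.2087, 0.0397]
tool_rot: [-0.483, -0.514, 0.517, 0.484]
ft_force: [-0.2, 0.7, -0.5]
grip_width: 0.085
t 7.2 pos [0.5874 0.2087 0.0397] jawang 93.7 toolz [-0.998 -0.064  0.004] tooly [-0.004 -0.002 -1.   ] j [ 0.34  0.62  0.07  1.03 -0.    0.28] w 0.085 f [-0.2  0.7 -0.5]
 jaw turn about tool y: -0.5 -> shift before turn [ 3.1 -0.3 -1.8] | after turn [ 3.1 -0.3 -1.9]
 jaw turn about tool y: 179.5 -> shift before turn [ 3.1 -0.3 -1.8] | after turn [-3.1 -0.2  1.9]
 jaw turn about tool y: 179.5 -> shift before turn [ 3.1 -0.3 -1.8] | after turn [-3.1 -0.2  1.9]
```

View pics/b_scene.png

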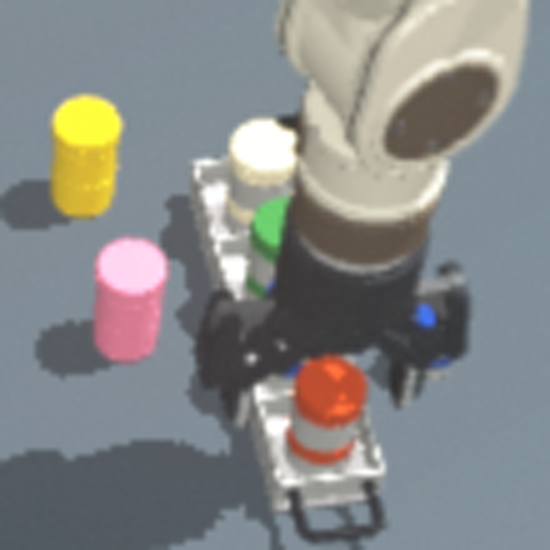

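```bash
python3 -m inch '0 -0.5 0 4 0 -2 0;0 0 0 0 0 0 1;0 0 0 0 0 0 1;0 0 0 0 0 0 1;0 0 0 0 0 0 1;0 0 0 0 0 0 1;0 0 0 0 0 0 1;0 0 0 0 0 0 1;0 0 0 0 0 0 1'; python3 go.py .589 .212 .04 94.2
python3 - <<'E'
from h import *
d=cam("scene"); x,y,w,h=(270,110,110,110); cv2.imwrite("pics/c_scene.png",cv2.resize(d["color"][y:y+h,x:x+w],None,fx=5,fy=5,interpolation=cv2.INTER_CUBIC))
E
```

```text
clock: 8.38
eef_pos: [0.5914, 0.2145, 0.0421]
tool_rot: [0.481, 0.519, -0.518, -0.481]
ft_force: [-0.3, -0.1, 5.5]
grip_width: 0.0391
t 8.38 pos [0.5914 0.2145 0.0421] jawang 94.3 toolz [-0.997 -0.074 -0.001] tooly [ 0.001  0.    -1.   ] j [ 0.35  0.62  0.09  1.03 -0.    0.27] w 0.0391 f [-0.3 -0.1  5.5]
 jaw turn about tool y: 0.1 -> shift before turn [-2.3  2.   2.6] | after turn [-2.3  2.   2.6]
 jaw turn about tool y: -179.9 -> shift before turn [-2.3  2.   2.6] | after turn [ 2.3  2.1 -2.6]
 jaw turn about tool y: -179.9 -> shift before turn [-2.3  2.   2.6] | after turn [ 2.3  2.1 -2.6]
```

View pics/c_scene.png

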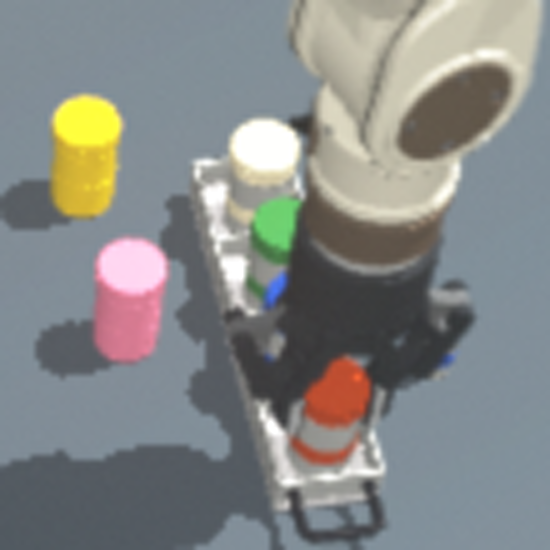

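```bash
python3 -m inch '0 0 0 0 -10 0 1;0 0 0 0 -20 0 1;0 0 0 0 -30 0 1;0 0 0 0 -40 0 1;0 0 0 0 -40 0 1;0 0 0 0 0 0 1'; python3 go.py .589 .212 .04 94.2
python3 - <<'E'
from h import *
d=cam("scene"); x,y,w,h=(270,80,110,110); cv2.imwrite("pics/d_scene.png",cv2.resize(d["color"][y:y+h,x:x+w],None,fx=5,fy=5,interpolation=cv2.INTER_CUBIC))
E
```

```text
clock: 9.18
eef_pos: [0.5929, 0.2151, 0.1853]
tool_rot: [0.482, 0.521, -0.516, -0.48]
ft_force: [-0.2, 0.2, -2.2]
grip_width: 0.0385
t 9.18 pos [0.5929 0.2151 0.1853] jawang 94.3 toolz [-0.997 -0.074 -0.007] tooly [ 0.007  0.003 -1.   ] j [0.35 0.52 0.29 1.34 0.   0.27] w 0.0385 f [-0.2  0.2 -2.2]
 jaw turn about tool y: 0.1 -> shift before turn [ -3.1 145.3   5.1] | after turn [ -3.1 145.3   5.1]
 jaw turn about tool y: -179.9 -> shift before turn [ -3.1 145.3   5.1] | after turn [  2.5 145.4  -3.1]
 jaw turn about tool y: -179.9 -> shift before turn [ -3.1 145.3   5.1] | after turn [  2.5 145.4  -3.1]
```

View pics/d_scene.png

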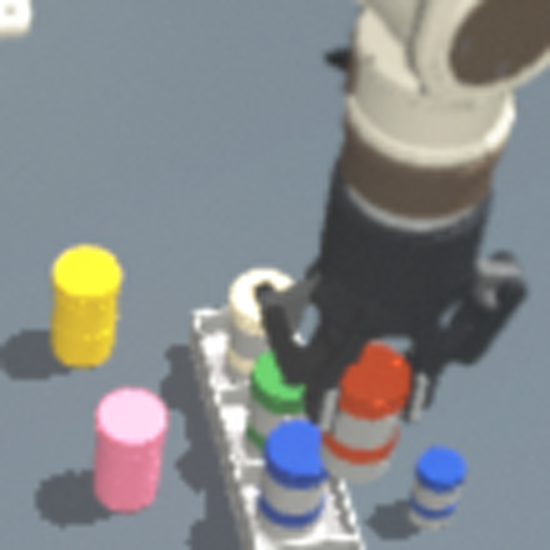

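Run:
```python
from h import *
d=cam("scene")
for dy in(-.0,):
  for z in(.008,.078): print(((proj(d,[[.593,.215,z+.143]])[0]-[270,80])*5).round(0))
for z in(.008,.078): print("blue",((proj(d,[[.526,.2065,z]])[0]-[270,80])*5).round(0))
```

```text
[346. 455.]
[364. 372.]
blue [280. 513.]
blue [294. 441.]
```

```bash
python3 -m inch '0 9 0 0 0 0 1;0 10 0 0 0 0 1;0 10 0 0 0 0 1;0 10 0 0 0 0 1;0 9 0 0 0 0 1;0 7.8 0 0 0 0 1;0 0 0 0 0 0 1'; python3 go.py .4954 -.1556 .150 38.5
```

```text
clock: 10.15
eef_pos: [0.5896, 0.2139, 0.1789]
tool_rot: [0.667, 0.232, -0.235, -0.667]
ft_force: [-0.6, 0.1, -1.1]
grip_width: 0.0389
t 10.15 pos [0.5896 0.2139 0.1789] jawang 38.6 toolz [-0.623  0.782  0.001] tooly [-0.004 -0.002 -1.   ] j [0.35 0.52 0.29 1.34 0.   1.25] w 0.0389 f [-0.6  0.1 -1.1]
 jaw turn about tool y: 0.1 -> shift before turn [-303.8   29.8 -230.3] | after turn [-303.6   29.8 -230.6]
 jaw turn about tool y: -179.9 -> shift before turn [-303.8   29.8 -230.3] | after turn [303.9  27.9 230.5]
 jaw turn about tool y: -179.9 -> shift before turn [-303.8   29.8 -230.3] | after turn [303.9  27.9 230.5]
```

```bash
python3 -m inch '0 0 0 -15 0 -12 1;0 0 0 -30 0 -23 1;0 0 0 -40 0 -30 1;0 0 0 -40 0 -30 1;0 0 0 -40 0 -30 1;0 0 0 -40 0 -30 1;0 0 0 -40 0 -30 1;0 0 0 -34 10 -26 1;0 0 0 -18 10 -13 1;0 0 0 -7 5 -6 1;0 0 0 0 0 0 1;0 0 0 0 0 0 1'; python3 go.py .4954 -.1556 .08 38.5
python3 - <<'E'
from h import *
for c,b in(("top",(270,165,90,80)),("scene",(135,115,110,120))):
    d=cam(c); x,y,w,h=b; cv2.imwrite(f"pics/e_{c}.png",cv2.resize(d["color"][y:y+h,x:x+w],None,fx=5,fy=5,interpolation=cv2.INTER_CUBIC))
E
```

```text
clock: 11.65
eef_pos: [0.4962, -0.1542, 0.1566]
tool_rot: [0.668, 0.234, -0.233, -0.667]
ft_force: [0.4, -0.7, -1.5]
grip_width: 0.039
t 11.65 pos [ 0.4962 -0.1542  0.1566] jawang 38.5 toolz [-0.623  0.782 -0.   ] tooly [ 0.001  0.    -1.   ] j [-0.3   0.32 -0.08  1.17  0.    0.6 ] w 0.039 f [ 0.4 -0.7 -1.5]
 jaw turn about tool y: 0.0 -> shift before turn [-1.6 76.6 -0.6] | after turn [-1.6 76.6 -0.6]
 jaw turn about tool y: -180.0 -> shift before turn [-1.6 76.6 -0.6] | after turn [ 1.5 76.6  0.6]
 jaw turn about tool y: -180.0 -> shift before turn [-1.6 76.6 -0.6] | after turn [ 1.5 76.6  0.6]
```

View pics/e_scene.png

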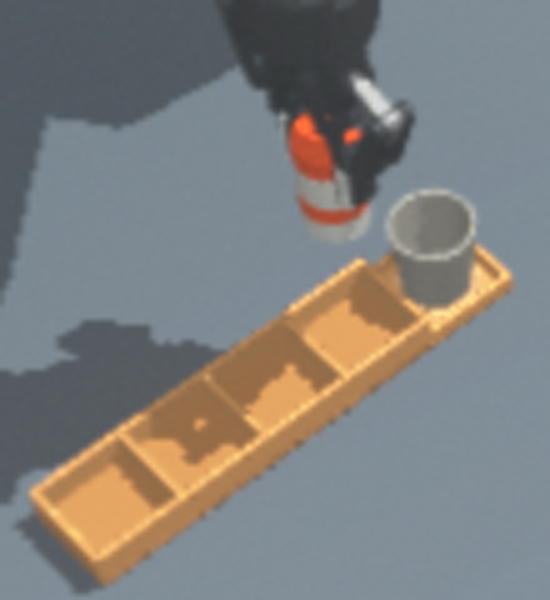

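View pics/e_top.png

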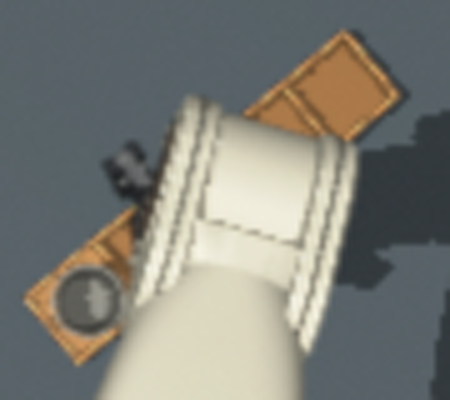

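```bash
cat > ov.py <<'E'
# ov.py cam x y zbottom x0 y0 w h out : overlay cylinder + rack model in scene bias
import sys; from h import *
c=sys.argv[1]; x,y,z=map(float,sys.argv[2:5]); x0,y0,w,h=map(int,sys.argv[5:9]); d=cam(c); f=5
im=cv2.resize(d["color"][y0:y0+h,x0:x0+w],None,fx=f,fy=f,interpolation=cv2.INTER_CUBIC)
def dr(P,col): cv2.polylines(im,[np.round(((proj(d,P)-[x0,y0]+.5)*f-.5)*16).astype(np.int32)],True,col,1,cv2.LINE_AA,4)
a=np.linspace(0,2*np.pi,40)
for zz in(z,z+.054,z+.07): dr(np.c_[x+.02*np.cos(a),y+.02*np.sin(a),np.full(40,zz)],(0,255,0))
q=(.5515,-.226,-.898);C,S=np.cos(q[2]),np.sin(q[2])
for i in(-90,-30,30,90):
    for hw,zz in((28,.03),(28,.008)):
        xy=np.array([[i+sx*hw,sy*hw] for sx,sy in((-1,-1),(1,-1),(1,1),(-1,1))])/1e3
        dr(np.c_[q[0]+C*xy[:,0]-S*xy[:,1],q[1]+S*xy[:,0]+C*xy[:,1],np.full(4,zz)],(255,0,255))
cv2.imwrite(sys.argv[9],im)
E
python3 ov.py scene .4962 -.1542 .1226 135 115 110 120 pics/f.png
```

```text
(no output)
```

View pics/f.png

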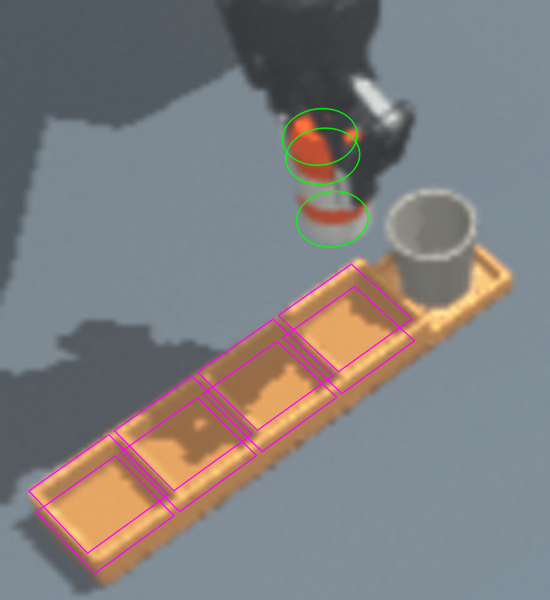

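```bash
python3 -m inch '0 0 0 3 20 1 1;0 0 0 0 25 1 1;0 0 0 0 20 0 1;0 0 0 0 14 0 1;0 0 0 0 0 0 1;0 0 0 0 0 0 1'; python3 go.py .497 -.151 .075 38.5
sed -i 's/^q=.*;C,S/q=(.5534,-.2199,-.9066);C,S/' ov.py
python3 ov.py scene .497 -.151 .042 150 130 100 100 pics/g.png
```

```text
clock: 12.55
eef_pos: [0.4977, -0.1515, 0.078]
tool_rot: [0.668, 0.233, -0.233, -0.667]
ft_force: [0.3, 0.8, -1.2]
grip_width: 0.0387
t 12.55 pos [ 0.4977 -0.1515  0.078 ] jawang 38.5 toolz [-0.622  0.783 -0.001] tooly [ 0.001 -0.    -1.   ] j [-0.3   0.4  -0.2   0.97 -0.    0.6 ] w 0.0387 f [ 0.3  0.8 -1.2]
 jaw turn about tool y: -0.0 -> shift before turn [-0.3  3.   0.8] | after turn [-0.3  3.   0.8]
 jaw turn about tool y: 180.0 -> shift before turn [-0.3  3.   0.8] | after turn [ 0.3  3.  -0.8]
 jaw turn about tool y: 180.0 -> shift before turn [-0.3  3.   0.8] | after turn [ 0.3  3.  -0.8]
```

View pics/g.png

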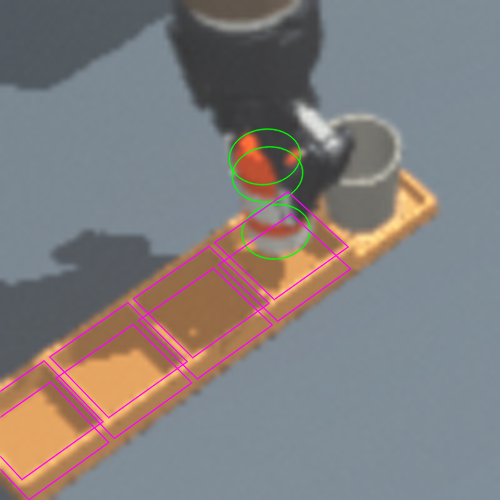

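Run:
```python
from h import *
d=cam("scene"); x,y,w,h=185,150,45,45; cv2.imwrite("pics/h.png",cv2.resize(d["color"][y:y+h,x:x+w],None,fx=13,fy=13,interpolation=cv2.INTER_CUBIC))
```

```text
(no output)
```

View pics/h.png

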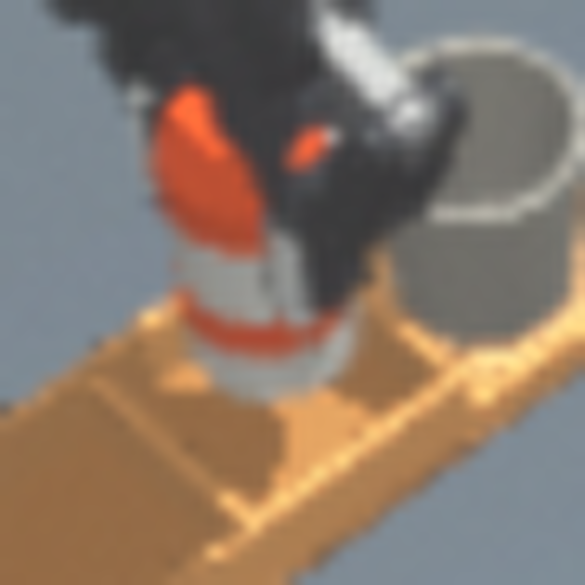

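```bash
python3 -m inch '0 0 0 0 0 3 1;0 0 0 0 10 0 1;0 0 0 0 10 0 1;0 0 0 0 8 0 1;0 0 0 0 4 0 1;0 0 0 0 0 0 1'; python3 go.py .4958 -.149 .0425 38.5
```

```text
clock: 13.4
eef_pos: [0.4948, -0.149, 0.0447]
tool_rot: [-0.667, -0.233, 0.233, 0.668]
ft_force: [0.0, 0.6, -1.3]
grip_width: 0.0388
t 13.4 pos [ 0.4948 -0.149   0.0447] jawang 38.5 toolz [-0.622  0.783  0.001] tooly [-0.001  0.    -1.   ] j [-0.29  0.43 -0.24  0.9  -0.    0.61] w 0.0388 f [ 0.   0.6 -1.3]
 jaw turn about tool y: -0.0 -> shift before turn [ 0.8  2.2 -0.7] | after turn [ 0.8  2.2 -0.7]
 jaw turn about tool y: 180.0 -> shift before turn [ 0.8  2.2 -0.7] | after turn [-0.8  2.2  0.7]
 jaw turn about tool y: 180.0 -> shift before turn [ 0.8  2.2 -0.7] | after turn [-0.8  2.2  0.7]
```

```bash
python3 -m inch '0 0 0 0 1.5 0 1;0 0 0 0 0 0 1'; python3 -m inch '0 0 0 0 1.5 0 1;0 0 0 0 0 0 1'
```

```text
clock: 13.65
eef_pos: [0.4953, -0.1491, 0.044]
tool_rot: [0.668, 0.233, -0.233, -0.668]
ft_force: [-0.0, -1.0, -1.8]
grip_width: 0.0384
clock: 13.9
eef_pos: [0.4951, -0.149, 0.0423]
tool_rot: [-0.668, -0.233, 0.233, 0.668]
ft_force: [0.1, -0.5, -1.6]
grip_width: 0.0387
```

```bash
python3 -m inch '0 0 0 0 1.5 0 1;0 0 0 0 0 0 1'; python3 -m inch '0 0 0 0 1 0 1;0 0 0 0 0 0 1'
```

```text
clock: 14.15
eef_pos: [0.4953, -0.1491, 0.042]
tool_rot: [0.668, 0.233, -0.233, -0.667]
ft_force: [-2.7, 1.0, 7.3]
grip_width: 0.0388
clock: 14.4
eef_pos: [0.4953, -0.1492, 0.042]
tool_rot: [0.668, 0.233, -0.232, -0.667]
ft_force: [-5.0, 0.9, 13.4]
grip_width: 0.0389
```

```bash
python3 -m inch '0 0 0 0 -1.5 0 1;0 0 0 0 0 0 0;0 0 0 0 0 0 0;0 0 0 0 0 0 0;0 0 0 0 0 0 0;0 0 0 0 0 0 0;0 0 0 0 -15 0 0;0 0 0 0 -40 0 0;0 0 0 0 -50 0 0;0 0 0 0 -40 0 0;0 0 0 0 0 0 0'; python3 go.py .5265 .2065 .185 94.3
python3 ov.py scene .497 -.151 .008 150 130 100 100 pics/i.png
```

```text
clock: 15.78
eef_pos: [0.4979, -0.1499, 0.1915]
tool_rot: [0.67, 0.236, -0.23, -0.666]
ft_force: [-0.8, 0.2, -0.4]
grip_width: 0.0854
t 15.78 pos [ 0.4979 -0.1499  0.1915] jawang 38.5 toolz [-0.622  0.783 -0.008] tooly [ 0.009 -0.003 -1.   ] j [-0.29  0.29 -0.03  1.24 -0.    0.61] w 0.0854 f [-0.8  0.2 -0.4]
 jaw turn about tool y: -55.8 -> shift before turn [244.    5.7 261.3] | after turn [353.2   8.9 -55.2]
 jaw turn about tool y: 124.2 -> shift before turn [244.    5.7 261.3] | after turn [-353.3    4.1   55.3]
 jaw turn about tool y: 124.2 -> shift before turn [244.    5.7 261.3] | after turn [-353.3    4.1   55.3]
```

View pics/i.png

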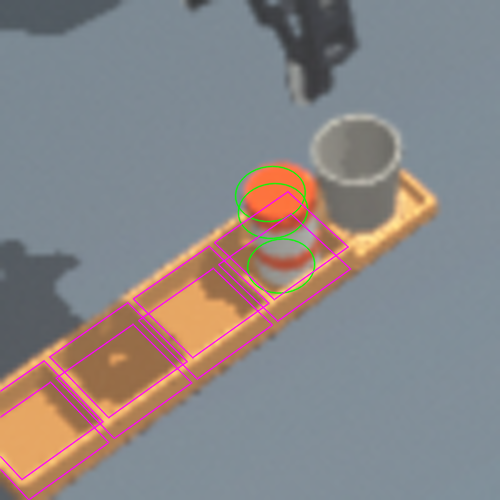

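Run:
```python
import fit
R={'rust':((3,14),150,[.4953,-.149],.078,.016,.02)}
fit.run(R)
```

```text
rack [ 0.5505 -0.2265 -0.8928] rms px 0.56
rack [ 0.5534 -0.2199 -0.9066] rms px 0.8
rack [ 0.5519 -0.2225 -0.9   ] rms px 1.0
bay -0.153 [ 0.4568 -0.1027]
bay -0.09 [ 0.4959 -0.152 ]
bay -0.03 [ 0.5332 -0.199 ]
bay 0.03 [ 0.5705 -0.246 ]
bay 0.09 [ 0.6078 -0.293 ]
rust top [    0     0   512   101 49047] [1.1088 0.0122] sil area 107
rust scene [199 163  14  13 148] [ 0.4938 -0.1457] sil area 167
```

```bash
python3 -m inch '0 -9 0 0 0 0 0;0 -10 0 0 0 0 0;0 -10 0 0 0 0 0;0 -10 0 0 0 0 0;0 -9 0 0 0 0 0;0 -7.8 0 0 0 0 0;0 0 0 0 0 0 0'; python3 -m inch '0 0 0 30 0 -5 0.2;0 0 0 55 0 -8 0.2;0 0 0 55 0 -9 0.2;0 0 0 55 0 -9 0.2;0 0 0 55 0 -9 0.2;0 0 0 55 0 -9 0.2;0 0 0 35 0 -5 0.2;0 0 0 13 0 -1 0.2;0 0 0 0 0 0 0.2'; python3 go.py .5265 .2055 .1 94.3
```

```text
clock: 16.8
eef_pos: [0.4942, -0.1487, 0.1848]
tool_rot: [-0.48, -0.517, 0.518, 0.483]
ft_force: [-0.4, 0.6, 1.6]
grip_width: 0.0855
clock: 17.92
eef_pos: [0.5233, 0.2071, 0.1856]
tool_rot: [-0.481, -0.518, 0.519, 0.481]
ft_force: [-0.4, -0.1, -0.1]
grip_width: 0.0686
t 17.93 pos [0.5233 0.2071 0.1856] jawang 94.3 toolz [-0.997 -0.074  0.001] tooly [-0.001 -0.001 -1.   ] j [ 0.38  0.39  0.09  1.28 -0.    0.3 ] w 0.0686 f [-0.4 -0.1 -0.1]
 jaw turn about tool y: -0.0 -> shift before turn [-1.8 85.6 -3.2] | after turn [-1.8 85.6 -3.2]
 jaw turn about tool y: 180.0 -> shift before turn [-1.8 85.6 -3.2] | after turn [ 2.  85.6  3. ]
 jaw turn about tool y: 180.0 -> shift before turn [-1.8 85.6 -3.2] | after turn [ 2.  85.6  3. ]
```

```bash
python3 -m inch '0 0 0 -2 40 -3 0.2;0 0 0 0 35 0 0.2;0 0 0 0 0 0 0.2'; python3 go.py .5265 .2055 .042 94.3
python3 - <<'E'
from h import *
d=cam("scene"); x,y,w,h=(280,110,100,100); cv2.imwrite("pics/j.png",cv2.resize(d["color"][y:y+h,x:x+w],None,fx=5,fy=5,interpolation=cv2.INTER_CUBIC))
E
```

```text
clock: 18.3
eef_pos: [0.5244, 0.2025, 0.1085]
tool_rot: [-0.481, -0.515, 0.52, 0.483]
ft_force: [-0.5, 0.5, -0.1]
grip_width: 0.0685
t 18.3 pos [0.5244 0.2025 0.1085] jawang 94.1 toolz [-0.997 -0.071  0.007] tooly [-0.007 -0.003 -1.   ] j [ 0.37  0.45 -0.03  1.1  -0.    0.3 ] w 0.0685 f [-0.5  0.5 -0.1]
 jaw turn about tool y: -0.2 -> shift before turn [ 3.  66.4 -2.8] | after turn [ 3.  66.4 -2.8]
 jaw turn about tool y: 179.8 -> shift before turn [ 3.  66.4 -2.8] | after turn [-2.6 66.5  1.9]
 jaw turn about tool y: 179.8 -> shift before turn [ 3.  66.4 -2.8] | after turn [-2.6 66.5  1.9]
```

View pics/j.png

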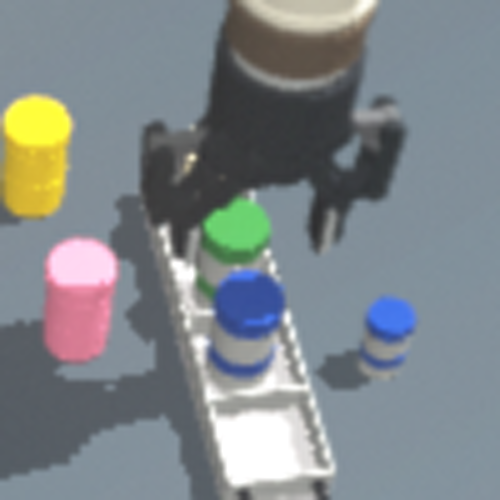

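```bash
python3 -m inch '0 0 0 2 25 -2 0.2;0 0 0 0 25 0 0.2;0 0 0 0 14 0 0.2;0 0 0 0 0 0 0.2;0 0 0 0 0 0 0.2'; python3 go.py .5265 .2055 .042 94.3
python3 - <<'E'
from h import *
d=cam("scene"); x,y,w,h=(280,110,100,100); cv2.imwrite("pics/k.png",cv2.resize(d["color"][y:y+h,x:x+w],None,fx=5,fy=5,interpolation=cv2.INTER_CUBIC))
E
```

```text
clock: 18.98
eef_pos: [0.5298, 0.2077, 0.0487]
tool_rot: [0.482, 0.519, -0.517, -0.481]
ft_force: [1.0, -0.7, 0.6]
grip_width: 0.0686
t 18.98 pos [0.5298 0.2077 0.0487] jawang 94.2 toolz [-0.997 -0.074 -0.002] tooly [ 0.002  0.001 -1.   ] j [ 0.37  0.51 -0.09  0.96 -0.    0.3 ] w 0.0686 f [ 1.  -0.7  0.6]
 jaw turn about tool y: -0.1 -> shift before turn [-1.9  6.7  3.5] | after turn [-1.9  6.7  3.5]
 jaw turn about tool y: 179.9 -> shift before turn [-1.9  6.7  3.5] | after turn [ 1.9  6.7 -3.4]
 jaw turn about tool y: 179.9 -> shift before turn [-1.9  6.7  3.5] | after turn [ 1.9  6.7 -3.4]
```

View pics/k.png

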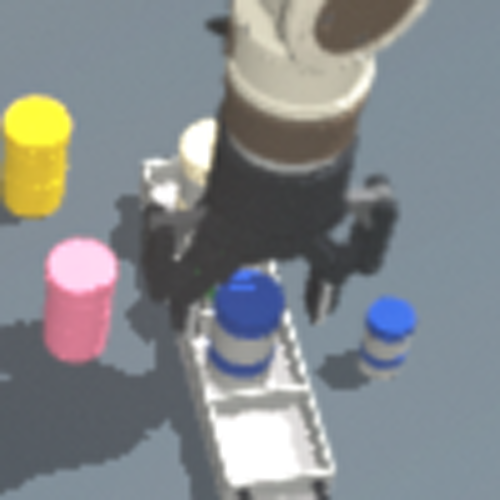

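```bash
python3 -m inch '0 0 0 -2.5 6.5 1 0.2;0 0 0 0 0 0 0.2;0 0 0 0 0 0 1;0 0 0 0 0 0 1;0 0 0 0 0 0 1;0 0 0 0 0 0 1;0 0 0 0 0 0 1;0 0 0 0 0 0 1'; python3 go.py .5265 .2055 .042 94.3;  python3 -m inch '0 0 0 0 -10 0 1;0 0 0 0 -20 0 1;0 0 0 0 -40 0 1;0 0 0 0 -40 0 1;0 0 0 0 -30 0 1;0 0 0 0 0 0 1;0 0 0 0 0 0 1'; python3 go.py .5332 -.199 .185 38.5
python3 - <<'E'
from h import *
d=cam("scene"); x,y,w,h=(270,80,110,110); cv2.imwrite("pics/l.png",cv2.resize(d["color"][y:y+h,x:x+w],None,fx=5,fy=5,interpolation=cv2.INTER_CUBIC))
E
```

```text
clock: 20.02
eef_pos: [0.5282, 0.2051, 0.0411]
tool_rot: [0.481, 0.519, -0.518, -0.481]
ft_force: [0.4, 0.6, 1.9]
grip_width: 0.0388
t 20.02 pos [0.5282 0.2051 0.0411] jawang 94.3 toolz [-0.997 -0.074 -0.001] tooly [ 0.001  0.    -1.   ] j [ 0.37  0.52 -0.11  0.94  0.    0.3 ] w 0.0388 f [0.4 0.6 1.9]
 jaw turn about tool y: -0.0 -> shift before turn [ 0.6 -0.9  1.7] | after turn [ 0.6 -0.9  1.7]
 jaw turn about tool y: 180.0 -> shift before turn [ 0.6 -0.9  1.7] | after turn [-0.6 -0.9 -1.7]
 jaw turn about tool y: 180.0 -> shift before turn [ 0.6 -0.9  1.7] | after turn [-0.6 -0.9 -1.7]
clock: 20.9
eef_pos: [0.5271, 0.2045, 0.1797]
tool_rot: [-0.481, -0.518, 0.519, 0.481]
ft_force: [-0.7, 0.0, -0.9]
grip_width: 0.039
t 20.9 pos [0.5271 0.2045 0.1797] jawang 94.3 toolz [-0.997 -0.074  0.002] tooly [-0.002 -0.001 -1.   ] j [ 0.37  0.4   0.09  1.27 -0.    0.3 ] w 0.039 f [-0.7  0.  -0.9]
 jaw turn about tool y: 55.8 -> shift before turn [-402.9   -5.    23.9] | after turn [-246.4   -5.8 -319.6]
 jaw turn about tool y: -124.2 -> shift before turn [-402.9   -5.    23.9] | after turn [246.4  -4.8 319.6]
 jaw turn about tool y: -124.2 -> shift before turn [-402.9   -5.    23.9] | after turn [246.4  -4.8 319.6]
```

View pics/l.png

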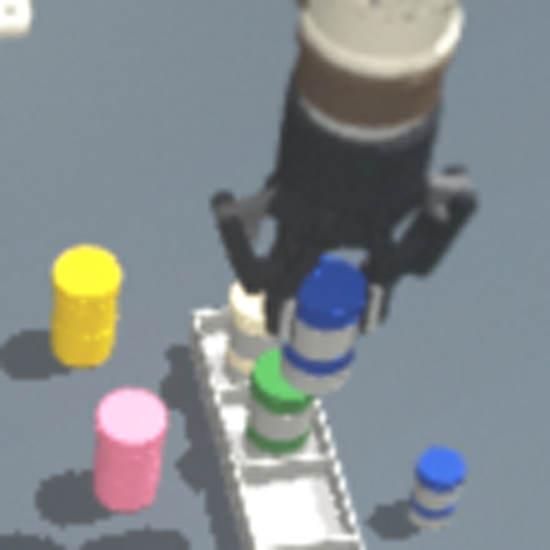

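```bash
python3 -m inch '0 9 0 0 0 0 1;0 10 0 0 0 0 1;0 10 0 0 0 0 1;0 10 0 0 0 0 1;0 9 0 0 0 0 1;0 7.8 0 0 0 0 1;0 0 0 0 0 0 1'; python3 -m inch '0 0 0 -12 0 -16 1;0 0 0 -24 0 -32 1;0 0 0 -30 0 -40 1;0 0 0 -30 0 -40 1;0 0 0 -30 0 -40 1;0 0 0 -30 0 -40 1;0 0 0 -30 0 -40 1;0 0 0 -28 0 -36 1;0 0 0 -20 10 -24 1;0 0 0 -12 10 -12 1;0 0 0 0 0 0 1;0 0 0 0 0 0 1';python3 go.py .5332 -.199 .075 38.5
```

```text
clock: 21.82
eef_pos: [0.527, 0.2045, 0.179]
tool_rot: [0.668, 0.232, -0.235, -0.667]
ft_force: [0.4, 0.2, -1.0]
grip_width: 0.0386
clock: 23.32
eef_pos: [0.5342, -0.1978, 0.1608]
tool_rot: [-0.667, -0.233, 0.233, 0.668]
ft_force: [-0.2, 0.3, -0.9]
grip_width: 0.0387
t 23.32 pos [ 0.5342 -0.1978  0.1608] jawang 38.5 toolz [-0.623  0.782  0.001] tooly [-0.     0.001 -1.   ] j [-0.35  0.42  0.07  1.22  0.    0.54] w 0.0387 f [-0.2  0.3 -0.9]
 jaw turn about tool y: 0.0 -> shift before turn [-1.5 85.8 -0.4] | after turn [-1.5 85.8 -0.4]
 jaw turn about tool y: -180.0 -> shift before turn [-1.5 85.8 -0.4] | after turn [ 1.5 85.8  0.3]
 jaw turn about tool y: -180.0 -> shift before turn [-1.5 85.8 -0.4] | after turn [ 1.5 85.8  0.3]
```

```bash
python3 -m inch '0 0 0 -1 30 0 1;0 0 0 0 30 0 1;0 0 0 0 20 0 1;0 0 0 0 6 0 1;0 0 0 0 0 0 1;0 0 0 0 0 0 1';python3 go.py .5332 -.199 .042 38.5
python3 - <<'E'
from h import *
d=cam("scene"); x,y,w,h=170,160,50,50; cv2.imwrite("pics/m.png",cv2.resize(d["color"][y:y+h,x:x+w],None,fx=12,fy=12,interpolation=cv2.INTER_CUBIC))
E
```

```text
clock: 24.08
eef_pos: [0.5346, -0.1993, 0.0761]
tool_rot: [0.668, 0.234, -0.232, -0.667]
ft_force: [0.3, 0.9, -0.8]
grip_width: 0.0387
t 24.07 pos [ 0.5346 -0.1993  0.0761] jawang 38.5 toolz [-0.623  0.783 -0.002] tooly [ 0.002 -0.001 -1.   ] j [-0.36  0.49 -0.06  1.02  0.    0.54] w 0.0387 f [ 0.3  0.9 -0.8]
 jaw turn about tool y: 0.0 -> shift before turn [-1.  34.1  1.1] | after turn [-1.  34.1  1.1]
 jaw turn about tool y: -180.0 -> shift before turn [-1.  34.1  1.1] | after turn [ 0.9 34.1 -1. ]
 jaw turn about tool y: -180.0 -> shift before turn [-1.  34.1  1.1] | after turn [ 0.9 34.1 -1. ]
```

View pics/m.png

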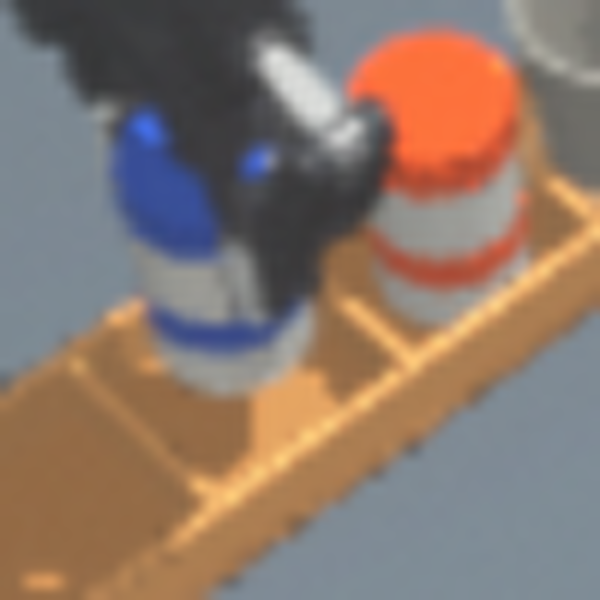

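```bash
python3 -m inch '0 0 0 1.5 0 3 1;0 0 0 0 12 0 1;0 0 0 0 10 0 1;0 0 0 0 7 0 1;0 0 0 0 0 0 1;0 0 0 0 1.5 0 1;0 0 0 0 0 0 1';python3 -m inch '0 0 0 0 1.5 0 1;0 0 0 0 0 0 1'; python3 -m inch '0 0 0 0 1.5 0 1;0 0 0 0 0 0 1'
```

```text
clock: 25.0
eef_pos: [0.5331, -0.1961, 0.0445]
tool_rot: [0.668, 0.233, -0.233, -0.668]
ft_force: [0.4, 0.4, -1.6]
grip_width: 0.0385
clock: 25.25
eef_pos: [0.5329, -0.196, 0.0428]
tool_rot: [0.668, 0.233, -0.233, -0.668]
ft_force: [-1.0, 0.6, -1.2]
grip_width: 0.0388
clock: 25.5
eef_pos: [0.5328, -0.196, 0.0412]
tool_rot: [-0.668, -0.233, 0.233, 0.668]
ft_force: [-0.5, -0.0, -0.5]
grip_width: 0.0385
```

```bash
python3 -m inch '0 0 0 0 1.5 0 1;0 0 0 0 0 0 1'; python3 -m inch '0 0 0 0 0 0 1'
```

```text
clock: 25.75
eef_pos: [0.533, -0.1961, 0.0411]
tool_rot: [0.668, 0.233, -0.233, -0.667]
ft_force: [-2.1, 0.7, 6.8]
grip_width: 0.039
clock: 25.88
eef_pos: [0.533, -0.1961, 0.0411]
tool_rot: [0.668, 0.233, -0.233, -0.667]
ft_force: [-2.0, 0.8, 6.9]
grip_width: 0.0389
```

```bash
python3 -m inch '0 0 0 0 -1 0 1;0 0 0 0 0 0 0.2;0 0 0 0 0 0 0.2;0 0 0 0 0 0 0.2;0 0 0 0 0 0 0.2;0 0 0 0 -15 0 0.2;0 0 0 0 -40 0 0.2;0 0 0 0 -50 0 0.2;0 0 0 0 -40 0 0.2;0 0 0 0 0 0 0.2;0 0 0 0 0 0 0.2'; python3 -m inch '0 -9 0 0 0 0 0.2;0 -10 0 0 0 0 0.2;0 -10 0 0 0 0 0.2;0 -10 0 0 0 0 0.2;0 -9 0 0 0 0 0.2;0 -7.8 0 0 0 0 0.2;0 0 0 0 0 0 0.2'; python3 go.py .474 .2045 .185 94.3
python3 - <<'E'
from h import *
d=cam("scene"); x,y,w,h=160,140,70,70; cv2.imwrite("pics/n.png",cv2.resize(d["color"][y:y+h,x:x+w],None,fx=8,fy=8,interpolation=cv2.INTER_CUBIC))
E
```

```text
clock: 27.25
eef_pos: [0.5327, -0.196, 0.1862]
tool_rot: [0.668, 0.233, -0.233, -0.668]
ft_force: [-0.4, 0.3, -0.1]
grip_width: 0.0683
clock: 28.12
eef_pos: [0.5319, -0.1957, 0.1842]
tool_rot: [-0.48, -0.517, 0.518, 0.483]
ft_force: [-0.0, 0.9, -0.2]
grip_width: 0.0686
t 28.12 pos [ 0.5319 -0.1957  0.1842] jawang 94.2 toolz [-0.997 -0.073  0.003] tooly [-0.003  0.001 -1.   ] j [-0.35  0.4   0.1   1.28  0.   -0.43] w 0.0686 f [-0.   0.9 -0.2]
 jaw turn about tool y: -0.1 -> shift before turn [ 4.033e+02 -1.000e-01  2.860e+01] | after turn [ 4.034e+02 -1.000e-01  2.770e+01]
 jaw turn about tool y: 179.9 -> shift before turn [ 4.033e+02 -1.000e-01  2.860e+01] | after turn [-403.4   -1.4  -27.7]
 jaw turn about tool y: 179.9 -> shift before turn [ 4.033e+02 -1.000e-01  2.860e+01] | after turn [-403.4   -1.4  -27.7]
```

View pics/n.png

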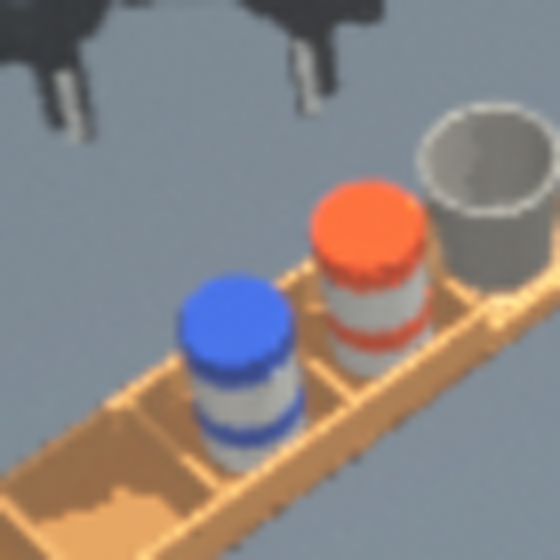

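```bash
python3 -m inch '0 0 0 30 0 2 0.2;0 0 0 55 0 4 0.2;0 0 0 60 0 4 0.2;0 0 0 60 0 4 0.2;0 0 0 60 0 4 0.2;0 0 0 60 0 4 0.2;0 0 0 45 0 4 0.2;0 0 0 25 0 2 0.2;0 0 0 9 0 0 0.2;0 0 0 0 0 0 0.2;0 0 0 0 0 0 0.2'; python3 go.py .474 .2055 .1 94.3
```

```text
clock: 29.55
eef_pos: [0.4751, 0.2037, 0.1856]
tool_rot: [-0.482, -0.518, 0.518, 0.482]
ft_force: [0.5, -0.2, 0.4]
grip_width: 0.0686
t 29.55 pos [0.4751 0.2037 0.1856] jawang 94.2 toolz [-0.997 -0.072  0.   ] tooly [-0.    -0.001 -1.   ] j [ 0.41  0.3  -0.04  1.23 -0.    0.33] w 0.0686 f [ 0.5 -0.2  0.4]
 jaw turn about tool y: -0.1 -> shift before turn [ 2.  85.6  0.9] | after turn [ 2.  85.6  0.9]
 jaw turn about tool y: 179.9 -> shift before turn [ 2.  85.6  0.9] | after turn [-1.9 85.6 -1. ]
 jaw turn about tool y: 179.9 -> shift before turn [ 2.  85.6  0.9] | after turn [-1.9 85.6 -1. ]
```

```bash
python3 -m inch '0 0 0 1 40 0 0.2;0 0 0 0 35 0 0.2;0 0 0 0 0 0 0.2;0 0 0 0 0 0 0.2'; python3 go.py .474 .2055 .042 94.3
python3 - <<'E'
from h import *
d=cam("scene"); x,y,w,h=(280,100,100,100); cv2.imwrite("pics/o.png",cv2.resize(d["color"][y:y+h,x:x+w],None,fx=5,fy=5,interpolation=cv2.INTER_CUBIC))
E
```

```text
clock: 30.05
eef_pos: [0.4758, 0.2054, 0.112]
tool_rot: [0.482, 0.518, -0.517, -0.481]
ft_force: [-0.1, -0.2, -0.5]
grip_width: 0.0682
t 30.05 pos [0.4758 0.2054 0.112 ] jawang 94.2 toolz [-0.997 -0.073 -0.001] tooly [ 0.001  0.001 -1.   ] j [ 0.41  0.36 -0.16  1.05 -0.    0.33] w 0.0682 f [-0.1 -0.2 -0.5]
 jaw turn about tool y: -0.1 -> shift before turn [ 0.2 70.   1.9] | after turn [ 0.2 70.   1.9]
 jaw turn about tool y: 179.9 -> shift before turn [ 0.2 70.   1.9] | after turn [-0.3 70.  -1.7]
 jaw turn about tool y: 179.9 -> shift before turn [ 0.2 70.   1.9] | after turn [-0.3 70.  -1.7]
```

View pics/o.png

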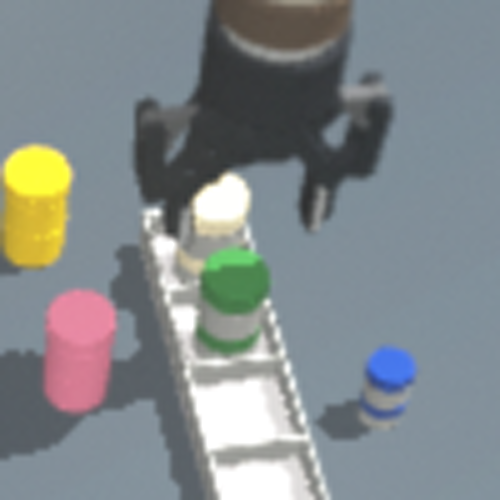

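```bash
python3 -m inch '0 0 0 0 20 0 0.2;0 0 0 0 25 1 0.2;0 0 0 0 20 0 0.2;0 0 0 0 5 0 0.2;0 0 0 0 0 0 0.2;0 0 0 0 0 0 1;0 0 0 0 0 0 1;0 0 0 0 0 0 1;0 0 0 0 0 0 1;0 0 0 0 0 0 1;0 0 0 0 0 0 1'; python3 go.py .474 .2055 .042 94.3
python3 - <<'E'
from h import *
d=cam("scene"); x,y,w,h=(280,100,100,100); cv2.imwrite("pics/p.png",cv2.resize(d["color"][y:y+h,x:x+w],None,fx=5,fy=5,interpolation=cv2.INTER_CUBIC))
E
```

```text
clock: 31.48
eef_pos: [0.475, 0.2062, 0.0422]
tool_rot: [0.481, 0.519, -0.517, -0.481]
ft_force: [0.1, 0.1, 6.2]
grip_width: 0.0385
t 31.48 pos [0.475  0.2062 0.0422] jawang 94.3 toolz [-0.997 -0.074 -0.003] tooly [ 0.003  0.001 -1.   ] j [ 0.41  0.44 -0.25  0.88 -0.    0.34] w 0.0385 f [0.1 0.1 6.2]
 jaw turn about tool y: -0.0 -> shift before turn [-0.6  0.2  1.1] | after turn [-0.6  0.2  1.1]
 jaw turn about tool y: 180.0 -> shift before turn [-0.6  0.2  1.1] | after turn [ 0.6  0.2 -1.1]
 jaw turn about tool y: 180.0 -> shift before turn [-0.6  0.2  1.1] | after turn [ 0.6  0.2 -1.1]
```

View pics/p.png

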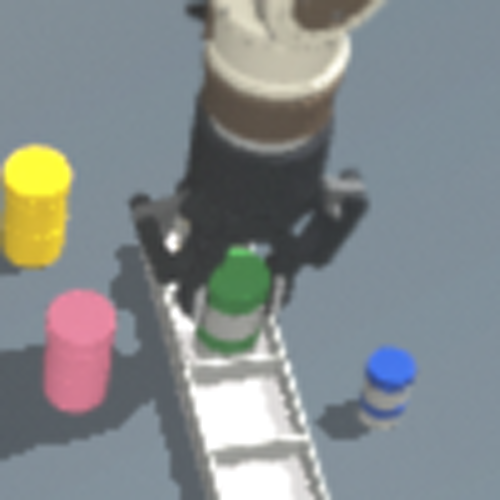

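Green is gripped at (237,300) in the crop; lift and carry.

```bash
python3 -m inch '0 0 0 0 -10 0 1;0 0 0 0 -20 0 1;0 0 0 0 -40 0 1;0 0 0 0 -40 0 1;0 0 0 0 -30 0 1;0 0 0 0 0 0 1;0 9 0 0 0 0 1;0 10 0 0 0 0 1;0 10 0 0 0 0 1;0 10 0 0 0 0 1;0 9 0 0 0 0 1;0 7.8 0 0 0 0 1'; python3 -m inch '0 0 0 0 0 0 1'; python3 go.py .5705 -.2435 .165 38.5
```

```text
clock: 33.02
eef_pos: [0.4728, 0.2052, 0.1791]
tool_rot: [0.668, 0.23, -0.233, -0.668]
ft_force: [-0.6, 1.1, -1.2]
grip_width: 0.0388
clock: 33.15
eef_pos: [0.4729, 0.2053, 0.1794]
tool_rot: [0.668, 0.232, -0.234, -0.667]
ft_force: [0.2, -0.2, -1.1]
grip_width: 0.0391
t 33.15 pos [0.4729 0.2053 0.1794] jawang 38.6 toolz [-0.623  0.782  0.001] tooly [-0.003 -0.001 -1.   ] j [ 0.41  0.3  -0.05  1.22  0.    1.31] w 0.0391 f [ 0.2 -0.2 -1.1]
 jaw turn about tool y: 0.1 -> shift before turn [-203.4   14.6 -411.8] | after turn [-203.    14.6 -412. ]
 jaw turn about tool y: -179.9 -> shift before turn [-203.4   14.6 -411.8] | after turn [203.1  14.2 411.9]
 jaw turn about tool y: -179.9 -> shift before turn [-203.4   14.6 -411.8] | after turn [203.1  14.2 411.9]
```

```bash
python3 -m inch '0 0 0 -8 0 -16 1;0 0 0 -18 0 -36 1;0 0 0 -25 0 -50 1;0 0 0 -25 0 -50 1;0 0 0 -25 0 -50 1;0 0 0 -25 0 -50 1;0 0 0 -25 0 -50 1;0 0 0 -22 0 -46 1;0 0 0 -16 10 -34 1;0 0 0 -10 10 -20 1;0 0 0 -4 10 -10 1;0 0 0 0 0 0 1'; python3 -m inch '0 0 0 0 25 0 1;0 0 0 0 25 0 1;0 0 0 0 15 0 1;0 0 0 0 5 0 1;0 0 0 0 0 0 1;0 0 0 0 0 0 1'; python3 go.py .5705 -.2435 .042 38.5
python3 - <<'E'
from h import *
d=cam("scene"); x,y,w,h=155,170,50,50; cv2.imwrite("pics/q.png",cv2.resize(d["color"][y:y+h,x:x+w],None,fx=12,fy=12,interpolation=cv2.INTER_CUBIC))
E
```

```text
clock: 34.65
eef_pos: [0.5702, -0.2427, 0.1492]
tool_rot: [-0.667, -0.232, 0.234, 0.669]
ft_force: [0.5, 0.5, -1.4]
grip_width: 0.039
clock: 35.4
eef_pos: [0.572, -0.2434, 0.082]
tool_rot: [0.668, 0.234, -0.232, -0.667]
ft_force: [-0.1, -0.3, -1.1]
grip_width: 0.039
t 35.4 pos [ 0.572  -0.2434  0.082 ] jawang 38.5 toolz [-0.622  0.783 -0.002] tooly [ 0.002 -0.001 -1.   ] j [-0.4   0.57  0.11  1.1  -0.    0.5 ] w 0.039 f [-0.1 -0.3 -1.1]
 jaw turn about tool y: -0.0 -> shift before turn [-1.2 40.   0.9] | after turn [-1.2 40.   0.9]
 jaw turn about tool y: 180.0 -> shift before turn [-1.2 40.   0.9] | after turn [ 1.2 40.  -0.7]
 jaw turn about tool y: 180.0 -> shift before turn [-1.2 40.   0.9] | after turn [ 1.2 40.  -0.7]
```

View pics/q.png

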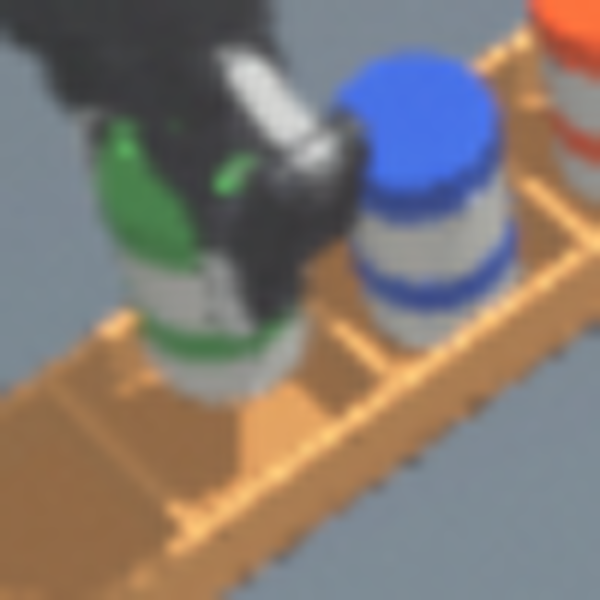

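```bash
python3 -m inch '0 0 0 0 0 3.5 1;0 0 0 0 15 0 1;0 0 0 0 12 0 1;0 0 0 0 8 0 1;0 0 0 0 2 0 1;0 0 0 0 0 0 1;0 0 0 0 0 0 1'; python3 -m inch '0 0 0 0 1.5 0 1;0 0 0 0 0 0 1';python3 -m inch '0 0 0 0 1.5 0 1;0 0 0 0 0 0 1'
```

```text
clock: 36.33
eef_pos: [0.5693, -0.2406, 0.0442]
tool_rot: [0.668, 0.233, -0.233, -0.667]
ft_force: [0.2, -0.7, -0.1]
grip_width: 0.0388
clock: 36.58
eef_pos: [0.569, -0.2404, 0.0424]
tool_rot: [0.668, 0.233, -0.233, -0.668]
ft_force: [-0.7, 0.3, -0.4]
grip_width: 0.0388
clock: 36.83
eef_pos: [0.5691, -0.2405, 0.0422]
tool_rot: [0.668, 0.233, -0.233, -0.667]
ft_force: [-2.0, 0.5, 5.9]
grip_width: 0.0386
```

Floor contact (5.9 N). Release and retreat.

```bash
python3 -m inch '0 0 0 0 -1 0 1;0 0 0 0 0 0 0.2;0 0 0 0 0 0 0.2;0 0 0 0 0 0 0.2;0 0 0 0 0 0 0.2;0 0 0 0 -15 0 0.2;0 0 0 0 -40 0 0.2;0 0 0 0 -50 0 0.2;0 0 0 0 -40 0 0.2;0 0 0 0 0 0 0.2;0 0 0 0 0 0 0.2'; python3 -m inch '0 -9 0 0 0 0 0.2;0 -10 0 0 0 0 0.2;0 -10 0 0 0 0 0.2;0 -10 0 0 0 0 0.2;0 -9 0 0 0 0 0.2;0 -7.8 0 0 0 0 0.2;0 0 0 0 0 0 0.2;0 0 0 0 0 0 0.2'; python3 go.py .414 .203 .185 94.3
python3 - <<'E'
import fit
from h import *
d=fit.D["scene"]; x,y,w,h=290,115,60,60; cv2.imwrite("pics/r.png",cv2.resize(d["color"][y:y+h,x:x+w],None,fx=9,fy=9,interpolation=cv2.INTER_CUBIC))
d=fit.D["top"]; x,y,w,h=180,170,70,90; cv2.imwrite("pics/r2.png",cv2.resize(d["color"][y:y+h,x:x+w],None,fx=6,fy=6,interpolation=cv2.INTER_CUBIC))
E
```

```text
clock: 38.2
eef_pos: [0.5688, -0.2404, 0.1872]
tool_rot: [0.668, 0.233, -0.233, -0.668]
ft_force: [1.4, 0.4, 0.4]
grip_width: 0.0682
clock: 39.2
eef_pos: [0.5685, -0.2402, 0.1858]
tool_rot: [-0.481, -0.518, 0.518, 0.482]
ft_force: [-0.1, 0.3, 0.4]
grip_width: 0.0686
t 39.2 pos [ 0.5685 -0.2402  0.1858] jawang 94.2 toolz [-0.997 -0.072  0.002] tooly [-0.002  0.001 -1.   ] j [-0.4   0.5   0.26  1.34  0.   -0.47] w 0.0686 f [-0.1  0.3  0.4]
 jaw turn about tool y: -0.1 -> shift before turn [453.2   1.4 122. ] | after turn [453.5   1.4 120.8]
 jaw turn about tool y: 179.9 -> shift before turn [453.2   1.4 122. ] | after turn [-4.535e+02  2.000e-01 -1.208e+02]
 jaw turn about tool y: 179.9 -> shift before turn [453.2   1.4 122. ] | after turn [-4.535e+02  2.000e-01 -1.208e+02]
rack [ 0.5505 -0.2265 -0.8928] rms px 0.56
rack [ 0.5534 -0.2199 -0.9066] rms px 0.8
rack [ 0.5519 -0.2225 -0.9   ] rms px 1.0
bay -0.153 [ 0.4568 -0.1027]
bay -0.09 [ 0.4959 -0.152 ]
bay -0.03 [ 0.5332 -0.199 ]
bay 0.03 [ 0.5705 -0.246 ]
bay 0.09 [ 0.6078 -0.293 ]
```

View pics/r.png

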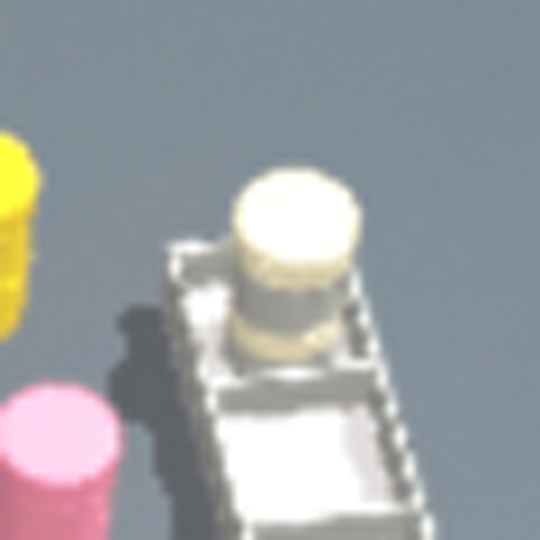

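View pics/r2.png

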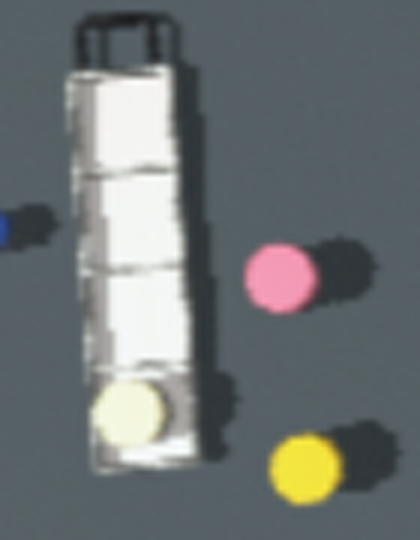

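```bash
python3 - <<'E'
from h import *
print(ray(cam("top"),[[201.2,238.4]],.077),ray(cam("scene"),[[322.4,138.8]],.078))
E
python3 -m inch '0 0 0 30 0 8 0.2;0 0 0 55 0 15 0.2;0 0 0 60 0 16 0.2;0 0 0 60 0 16 0.2;0 0 0 60 0 16 0.2;0 0 0 60 0 16 0.2;0 0 0 55 0 15 0.2;0 0 0 40 0 10 0.2;0 0 0 23 0 6 0.2;0 0 0 10 0 2 0.2;0 0 0 0 0 0 0.2;0 0 0 0 0 0 0.2'; python3 go.py .414 .203 .1 94.3
```

```text
[[0.41198939 0.20109357 0.077     ]] [[0.41403418 0.20570067 0.078     ]]
clock: 40.9
eef_pos: [0.416, 0.2016, 0.1868]
tool_rot: [-0.482, -0.518, 0.518, 0.481]
ft_force: [-0.1, -0.0, -0.3]
grip_width: 0.0682
t 40.9 pos [0.416  0.2016 0.1868] jawang 94.2 toolz [-0.997 -0.073 -0.   ] tooly [ 0. -0. -1.] j [ 0.45  0.19 -0.18  1.2  -0.    0.38] w 0.0682 f [-0.1 -0.  -0.3]
 jaw turn about tool y: -0.1 -> shift before turn [ 1.6 86.8  1.9] | after turn [ 1.6 86.8  1.9]
 jaw turn about tool y: 179.9 -> shift before turn [ 1.6 86.8  1.9] | after turn [-1.5 86.8 -1.9]
 jaw turn about tool y: 179.9 -> shift before turn [ 1.6 86.8  1.9] | after turn [-1.5 86.8 -1.9]
```

```bash
python3 -m inch '0 0 0 1 40 2 0.2;0 0 0 0 35 0 0.2;0 0 0 0 0 0 0.2;0 0 0 0 0 0 0.2'; python3 go.py .4135 .203 .042 94.3
python3 - <<'E'
from h import *
d=cam("scene"); x,y,w,h=(270,75,100,100); cv2.imwrite("pics/s.png",cv2.resize(d["color"][y:y+h,x:x+w],None,fx=5,fy=5,interpolation=cv2.INTER_CUBIC))
E
```

```text
clock: 41.4
eef_pos: [0.4146, 0.203, 0.1129]
tool_rot: [0.482, 0.518, -0.518, -0.481]
ft_force: [-0.1, 0.5, 0.7]
grip_width: 0.0688
t 41.4 pos [0.4146 0.203  0.1129] jawang 94.2 toolz [-0.997 -0.073 -0.001] tooly [ 0.001  0.    -1.   ] j [ 0.46  0.26 -0.3   1.01 -0.    0.38] w 0.0688 f [-0.1  0.5  0.7]
 jaw turn about tool y: -0.1 -> shift before turn [ 0.  70.9  1.2] | after turn [ 0.1 70.9  1.2]
 jaw turn about tool y: 179.9 -> shift before turn [ 0.  70.9  1.2] | after turn [-0.1 70.9 -1. ]
 jaw turn about tool y: 179.9 -> shift before turn [ 0.  70.9  1.2] | after turn [-0.1 70.9 -1. ]
```

View pics/s.png

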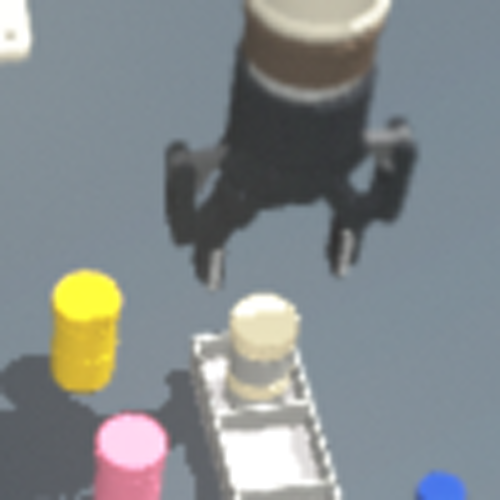

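```bash
python3 -m inch '0 0 0 0 20 0 0.2;0 0 0 0 25 1 0.2;0 0 0 0 20 0 0.2;0 0 0 0 6 0 0.2;0 0 0 0 0 0 0.2;0 0 0 0 0 0 1;0 0 0 0 0 0 1;0 0 0 0 0 0 1;0 0 0 0 0 0 1;0 0 0 0 0 0 1;0 0 0 0 0 0 1'; python3 go.py .4135 .203 .042 94.3
python3 -m inch '0 0 0 0 -10 0 1;0 0 0 0 -20 0 1;0 0 0 0 -40 0 1;0 0 0 0 -40 0 1;0 0 0 0 -30 0 1;0 0 0 0 0 0 1;0 9 0 0 0 0 1;0 10 0 0 0 0 1;0 10 0 0 0 0 1;0 10 0 0 0 0 1;0 9 0 0 0 0 1;0 7.8 0 0 0 0 1'; python3 -m inch '0 0 0 0 0 0 1'; python3 go.py .606 -.288 .15 38.5
python3 - <<'E'
from h import *
d=cam("scene"); x,y,w,h=(270,55,100,100); cv2.imwrite("pics/t.png",cv2.resize(d["color"][y:y+h,x:x+w],None,fx=5,fy=5,interpolation=cv2.INTER_CUBIC))
E
```

```text
clock: 42.82
eef_pos: [0.4136, 0.2036, 0.042]
tool_rot: [0.481, 0.519, -0.517, -0.481]
ft_force: [0.0, 0.2, 6.3]
grip_width: 0.0388
t 42.83 pos [0.4136 0.2036 0.042 ] jawang 94.3 toolz [-0.997 -0.074 -0.002] tooly [ 0.002  0.001 -1.   ] j [ 0.46  0.34 -0.4   0.83 -0.    0.38] w 0.0388 f [0.  0.2 6.3]
 jaw turn about tool y: -0.0 -> shift before turn [-0.6  0.   0.1] | after turn [-0.6  0.   0.1]
 jaw turn about tool y: 180.0 -> shift before turn [-0.6  0.   0.1] | after turn [ 0.6  0.  -0.1]
 jaw turn about tool y: 180.0 -> shift before turn [-0.6  0.   0.1] | after turn [ 0.6  0.  -0.1]
clock: 44.32
eef_pos: [0.4115, 0.2026, 0.1791]
tool_rot: [0.668, 0.23, -0.233, -0.668]
ft_force: [0.1, -0.1, -1.4]
grip_width: 0.039
clock: 44.45
eef_pos: [0.4117, 0.2027, 0.1794]
tool_rot: [0.668, 0.232, -0.234, -0.667]
ft_force: [0.7, -0.6, 0.5]
grip_width: 0.0387
t 44.45 pos [0.4117 0.2027 0.1794] jawang 38.6 toolz [-0.623  0.782  0.001] tooly [-0.003 -0.001 -1.   ] j [ 0.46  0.19 -0.19  1.19  0.    1.36] w 0.0387 f [ 0.7 -0.6  0.5]
 jaw turn about tool y: 0.1 -> shift before turn [-153.8   29.5 -504.9] | after turn [-153.3   29.5 -505. ]
 jaw turn about tool y: -179.9 -> shift before turn [-153.8   29.5 -504.9] | after turn [153.5  29.4 505. ]
 jaw turn about tool y: -179.9 -> shift before turn [-153.8   29.5 -504.9] | after turn [153.5  29.4 505. ]
```

View pics/t.png

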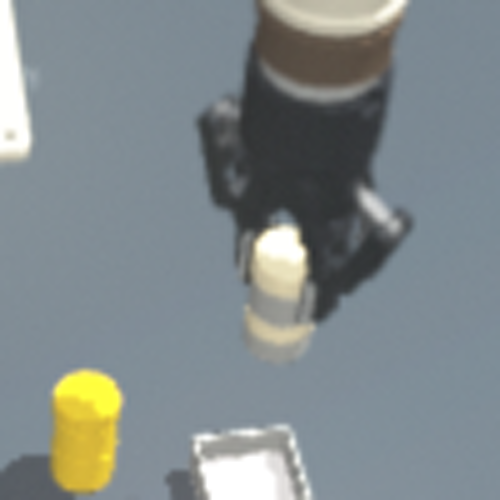

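```bash
python3 -m inch '0 0 0 -6 0 -20 1;0 0 0 -13 0 -44 1;0 0 0 -17 0 -56 1;0 0 0 -17 0 -56 1;0 0 0 -17 0 -56 1;0 0 0 -17 0 -56 1;0 0 0 -17 0 -56 1;0 0 0 -17 0 -56 1;0 0 0 -14 5 -46 1;0 0 0 -10 10 -32 1;0 0 0 -6 10 -16 1;0 0 0 -2 0 -5 1'; python3 -m inch '0 0 0 0 0 0 1;0 0 0 0 0 0 1';  python3 go.py .606 -.287 .08 38.5
```

```text
clock: 46.0
eef_pos: [0.6021, -0.2826, 0.1536]
tool_rot: [-0.667, -0.232, 0.234, 0.669]
ft_force: [0.1, -0.3, -1.8]
grip_width: 0.0386
clock: 46.25
eef_pos: [0.6034, -0.2815, 0.1567]
tool_rot: [0.668, 0.234, -0.233, -0.667]
ft_force: [0.6, -0.3, -1.3]
grip_width: 0.0389
t 46.25 pos [ 0.6034 -0.2815  0.1567] jawang 38.6 toolz [-0.623  0.782 -0.001] tooly [ 0.001 -0.    -1.   ] j [-0.44  0.61  0.38  1.34  0.    0.46] w 0.0389 f [ 0.6 -0.3 -1.3]
 jaw turn about tool y: 0.1 -> shift before turn [-1.4 76.7 -5.9] | after turn [-1.4 76.7 -5.9]
 jaw turn about tool y: -179.9 -> shift before turn [-1.4 76.7 -5.9] | after turn [ 1.3 76.7  6. ]
 jaw turn about tool y: -179.9 -> shift before turn [-1.4 76.7 -5.9] | after turn [ 1.3 76.7  6. ]
```

```bash
python3 -m inch '0 0 0 -1.5 25 -6 1;0 0 0 0 25 0 1;0 0 0 0 18 0 1;0 0 0 0 6 0 1;0 0 0 0 0 0 1;0 0 0 0 0 0 1'; python3 go.py .606 -.287 .042 38.5
python3 - <<'E'
from h import *
d=cam("scene"); x,y,w,h=140,180,50,50; cv2.imwrite("pics/u.png",cv2.resize(d["color"][y:y+h,x:x+w],None,fx=12,fy=12,interpolation=cv2.INTER_CUBIC))
E
```

```text
clock: 47.0
eef_pos: [0.6065, -0.2885, 0.0833]
tool_rot: [0.668, 0.234, -0.232, -0.667]
ft_force: [0.2, -0.5, -0.3]
grip_width: 0.0388
t 47.0 pos [ 0.6065 -0.2885  0.0833] jawang 38.5 toolz [-0.622  0.783 -0.002] tooly [ 0.002 -0.001 -1.   ] j [-0.44  0.67  0.28  1.18  0.    0.46] w 0.0388 f [ 0.2 -0.5 -0.3]
 jaw turn about tool y: -0.0 -> shift before turn [ 0.4 41.3  1.6] | after turn [ 0.4 41.3  1.6]
 jaw turn about tool y: 180.0 -> shift before turn [ 0.4 41.3  1.6] | after turn [-0.5 41.3 -1.4]
 jaw turn about tool y: 180.0 -> shift before turn [ 0.4 41.3  1.6] | after turn [-0.5 41.3 -1.4]
```

View pics/u.png

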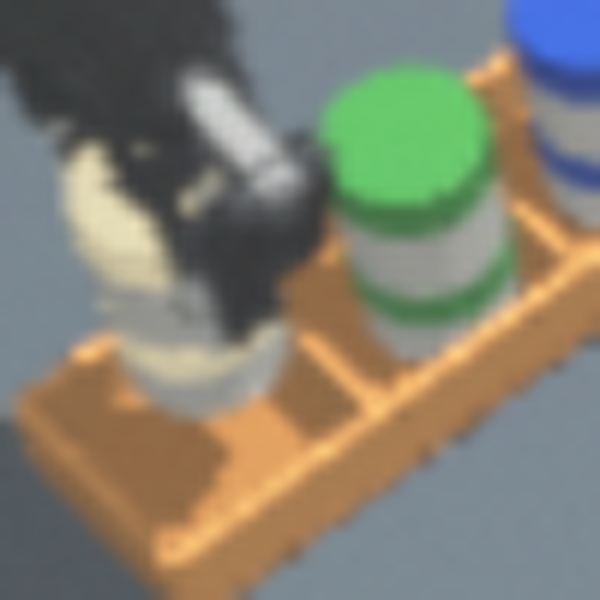

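```bash
python3 -m inch '0 0 0 0.5 0 3 1;0 0 0 0 15 0 1;0 0 0 0 12 0 1;0 0 0 0 8 0 1;0 0 0 0 3 0 1;0 0 0 0 0 0 1;0 0 0 0 0 0 1'; python3 -m inch '0 0 0 0 1.5 0 1;0 0 0 0 0 0 1';python3 -m inch '0 0 0 0 1.5 0 1;0 0 0 0 0 0 1'
```

```text
clock: 47.92
eef_pos: [0.6046, -0.2863, 0.0433]
tool_rot: [0.668, 0.233, -0.233, -0.667]
ft_force: [3.3, -4.6, -3.8]
grip_width: 0.0387
clock: 48.18
eef_pos: [0.6047, -0.2863, 0.0427]
tool_rot: [0.668, 0.233, -0.233, -0.667]
ft_force: [3.0, -4.9, -0.4]
grip_width: 0.0384
clock: 48.42
eef_pos: [0.6049, -0.2863, 0.0422]
tool_rot: [0.668, 0.233, -0.232, -0.667]
ft_force: [1.6, -4.1, 4.9]
grip_width: 0.0385
```

```bash
python3 -m inch '0 0 0 0 -5 0 1;0 0 0 0 0 -4 1;0 0 0 0 0 0 1;0 0 0 0 2 0 1;0 0 0 0 1 0 1;0 0 0 0 0 0 1'; python3 -m inch '0 0 0 0 1.5 0 1;0 0 0 0 0 0 1'
```

```text
clock: 49.18
eef_pos: [0.6065, -0.2885, 0.0425]
tool_rot: [-0.667, -0.233, 0.233, 0.668]
ft_force: [-1.0, -0.5, -0.4]
grip_width: 0.0386
clock: 49.42
eef_pos: [0.6068, -0.2888, 0.0422]
tool_rot: [0.668, 0.233, -0.233, -0.668]
ft_force: [-1.5, 1.9, 4.0]
grip_width: 0.0389
```

Side load gone; floor contact 4 N. Release, rise clear and check.

```bash
python3 -m inch '0 0 0 0 -1 0 1;0 0 0 0 0 0 0.2;0 0 0 0 0 0 0.2;0 0 0 0 0 0 0.2;0 0 0 0 0 0 0.2;0 0 0 0 -15 0 0.2;0 0 0 0 -40 0 0.2;0 0 0 0 -50 0 0.2;0 0 0 0 -40 0 0.2;0 0 0 0 -20 0 0.2;0 0 0 0 0 0 0.2'; python3 -m inch '0 0 0 0 0 50 0.2;0 0 0 0 0 50 0.2;0 0 0 0 0 50 0.2;0 0 0 0 0 50 0.2;0 0 0 0 0 50 0.2;0 0 0 0 0 50 0.2;0 0 0 0 0 50 0.2;0 0 0 0 0 20 0.2;0 0 0 0 0 0 0.2;0 0 0 0 0 0 0.2'
python3 - <<'E'
import fit
from h import *
fit.run({'rust':((3,14),150,[.4953,-.149],.078,.016,.02),'blue':((105,125),150,[.533,-.196],.078,.016,.02),'green':((50,75),100,[.569,-.2405],.078,.016,.02)})
d=fit.D["scene"]; x,y,w,h=135,135,110,110; cv2.imwrite("pics/v.png",cv2.resize(d["color"][y:y+h,x:x+w],None,fx=5,fy=5,interpolation=cv2.INTER_CUBIC))
d=fit.D["top"]; x,y,w,h=270,160,90,85; cv2.imwrite("pics/v2.png",cv2.resize(d["color"][y:y+h,x:x+w],None,fx=7,fy=7,interpolation=cv2.INTER_CUBIC))
E
```

```text
clock: 50.8
eef_pos: [0.6081, -0.2895, 0.211]
tool_rot: [0.669, 0.235, -0.231, -0.666]
ft_force: [0.4, 0.8, 0.5]
grip_width: 0.0683
clock: 52.05
eef_pos: [0.3769, 0.0006, 0.207]
tool_rot: [0.668, 0.233, -0.233, -0.668]
ft_force: [-0.1, 0.2, 0.3]
grip_width: 0.0685
rack [ 0.5505 -0.2265 -0.8928] rms px 0.56
rack [ 0.5534 -0.2199 -0.9066] rms px 0.8
rack [ 0.5519 -0.2225 -0.9   ] rms px 1.0
bay -0.153 [ 0.4568 -0.1027]
bay -0.09 [ 0.4959 -0.152 ]
bay -0.03 [ 0.5332 -0.199 ]
bay 0.03 [ 0.5705 -0.246 ]
bay 0.09 [ 0.6078 -0.293 ]
rust top [293 208  14  13 128] [ 0.4939 -0.1508] sil area 104
rust scene [199 163  14  13 150] [ 0.4934 -0.1459] sil area 167
blue top [308 198  11  10  83] [ 0.5317 -0.1972] sil area 105
blue scene [183 175  13  11 122] [ 0.5299 -0.1936] sil area 173
green top [320 188  11  11  91] [ 0.567 -0.241] sil area 105
green scene [167 186  14  11 129] [ 0.5649 -0.2374] sil area 179
```

View pics/v.png

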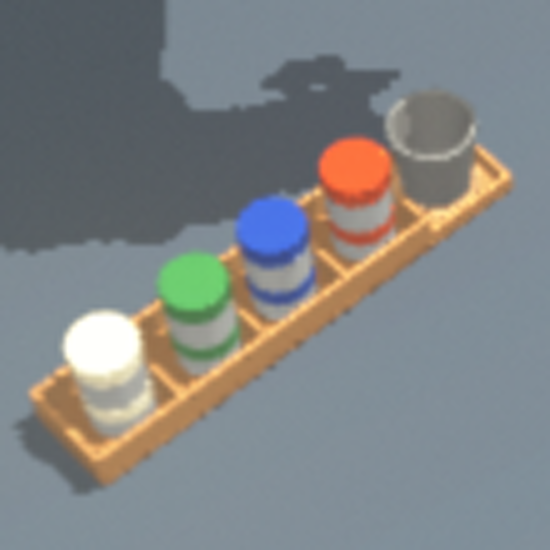

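View pics/v2.png

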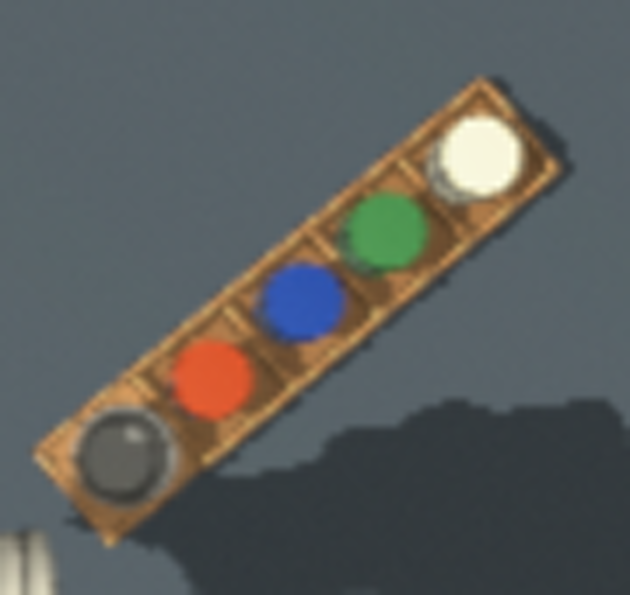

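Run:
```python
from h import *
from workcell import bot
d=cam("scene"); cv2.imwrite("pics/w.png",d["color"])
for n in("cup","knock_box","jar","spoon"): print(n,[(round(x["conf"],2),[round(float(v)) for v in x["extent"]]) for x in bot.look_for(n,"scene")])
print(bot.job_done())
```

```text
cup [(0.89, [212, 152, 229, 172])]
knock_box [(0.6, [245, 238, 290, 295]), (0.29, [167, 191, 182, 212])]
jar [(0.75, [412, 166, 444, 204])]
spoon [(0.85, [74, 190, 95, 234])]
the job is handed in; nothing more can be done
None
```

I moved all four tins to the oak rack and handed the job in at about 52 s of the 106 s allowed. Counting from the cup, the order is rust, blue, green, cream, matching their order from the caddy handle. I left the small blue tin, the pink one and the yellow one alone.

- **Set-down:** each tin was lowered until I felt 4–13 N on the floor of its bay, at the tool height where I had gripped it. It was released only then. The cream tin first rubbed its divider with about 5 N of side force, so I shifted it 4 mm away and that load went.
- **Final pictures:** both cameras show one upright tin per bay. The cup, knock box, jar and spoon were still within about 3 px of where the detector first saw them.
- **Weaker checks:** the two cameras disagreed by about 3–7 mm in y, so I aligned each tin by its bay rim in the scene view. By the top camera, the rust, blue and green tins sit roughly 5–8 mm toward the cup from centre. Green is the farthest and close to its divider, inside the 14 mm limit. I judged the cream tin's final position only by eye.

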